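Load the heating mantles and the hotplate

TASK

Get the heating bench ready: seat each of the three round-bottomed flasks fully down in the heating mantle whose bowl fits its bulb, and stand the flat-bottomed conical flask in the middle of the stirring hotplate's round plate. Keep every flask upright and set it down gently without dropping it; leave the stoppered amber bottle and the dark powder bottle where they are.

Things in the scene. Friction and masses are not known exactly. Their poses are not given: they have to be found in the camera images.
- flask_small: loose empty round-bottomed glass flask, smallest of three: bulb 51 mm across, straight neck 23 mm across (lip 2 mm wider). Origin: centre of the bulb, z up along the neck; bare neck from 28 to 72 mm above the origin, open at the top. Starts upright on one of three fixed, alike cork rings (90 mm wide, 27 mm high). About 60 g.
- flask_medium: loose empty round-bottomed glass flask, middle-sized of three: bulb 64 mm across, straight neck 28 mm across (lip 2 mm wider). Origin: centre of the bulb, z up along the neck; bare neck from 34 to 88 mm above the origin, open at the top. Starts upright on one of three fixed, alike cork rings (90 mm wide, 27 mm high). About 90 g.
- flask_large: loose empty round-bottomed glass flask, largest of three: bulb 85 mm across, straight neck 30 mm across (lip 2 mm wider). Origin: centre of the bulb, z up along the neck; bare neck from 44 to 112 mm above the origin, open at the top. Starts upright on one of three fixed, alike cork rings (90 mm wide, 27 mm high). About 160 g.
- mantle_small: heating mantle, fixed: round white housing 90 mm across, control box with dial in front, and on top a round bowl lined with grey fabric that fits the 51 mm bulb (opening 55 mm). Origin: centre of the underside, on the bowl axis; x to the back, z up. Rim 51 mm high. With its flask fully seated the bulb centre lies on the axis 52 mm above the origin.
- mantle_medium: heating mantle, fixed: round white housing 106 mm across, control box with dial in front, and on top a round bowl lined with grey fabric that fits the 64 mm bulb (opening 68 mm). Origin: centre of the underside, on the bowl axis; x to the back, z up. Rim 57 mm high. With its flask fully seated the bulb centre lies on the axis 59 mm above the origin.
- mantle_large: heating mantle, fixed: round white housing 128 mm across, control box with dial in front, and on top a round bowl lined with grey fabric that fits the 85 mm bulb (opening 89 mm). Origin: centre of the underside, on the bowl axis; x to the back, z up. Rim 67 mm high. With its flask fully seated the bulb centre lies on the axis 70 mm above the origin.
- conical_flask: loose flat-bottomed conical glass flask with a pink filling, 83 mm across its base and 106 mm tall; the neck, 29 mm wide with a 35 mm lip at the top, is the top 20 mm. Origin at the centre of the underside, z up. Stands on the bench at the start. About 180 g.
- stirring_hotplate: stirring hotplate, fixed: low white box with two dials on its front and a round white ceramic plate 112 mm across on top. Origin on the bench directly under the centre of the plate, x points to the back; the plate's flat face is 70 mm above the origin.
- stoppered_bottle: bystander: loose amber glass bottle with a wide black stopper, 53 mm wide and 112 mm tall, origin at the centre of its underside. To be left alone.
- powder_bottle: bystander: loose opaque dark bottle with a screw cap and white label, 52 mm wide and 100 mm tall, origin at the centre of its underside. To be left alone.
Mind the look-alikes: they are no part of the job. What is shaped like the flask_large but purple is not meant.

How it is judged (in metres and radians):
At the end, for the whole second after the job is handed in: Each round flask sits in its own mantle: bulb centre within 8 mm of the bowl axis and 5 mm of seated height, neck within 20 deg of upright. The conical flask stands upright (6 deg) on the hotplate face, within 15 mm of the plate centre. All released and at rest (horizontal distance between flask_small and mantle_small below 0.008 m and z of flask_small in the frame of mantle_small between 0.047 and 0.057 m and angle between each of flask_small, flask_medium, flask_large's own z axis and vertical below 0.35 rad and horizontal distance between flask_medium and mantle_medium below 0.008 m and z of flask_medium in the frame of mantle_medium between 0.054 and 0.064 m and horizontal distance between flask_large and mantle_large below 0.008 m and z of flask_large in the frame of mantle_large between 0.065 and 0.075 m and horizontal distance between conical_flask and stirring_hotplate below 0.015 m and z of conical_flask in the frame of stirring_hotplate between 0.065 and 0.075 m and angle between conical_flask's own z axis and vertical below 0.1 rad and linear speed of each of flask_small, flask_medium, flask_large, conical_flask below 0.02 m/s); the robot touches nothing.
It fails at once if a flask is dropped or thrown (it moves faster than 0.7 m/s while the fingers do not hold it, as after a fall of 25 mm) ((linear speed of flask_small above 0.7 m/s and contact force between the fingers and flask_small below 0.05 N) or (linear speed of flask_medium above 0.7 m/s and contact force between the fingers and flask_medium below 0.05 N) or (linear speed of flask_large above 0.7 m/s and contact force between the fingers and flask_large below 0.05 N) or (linear speed of conical_flask above 0.7 m/s and contact force between the fingers and conical_flask below 0.05 N)).
It fails at once if a flask tips over (more than 45 degrees from upright) (angle between any of flask_small, flask_medium, flask_large, conical_flask's own z axis and vertical above 0.785 rad).
It fails at once if the stoppered bottle or the powder bottle is displaced by more than 40 mm or knocked over (distance of any of stoppered_bottle, powder_bottle from where it was at the start of the episode above 0.04 m or angle between any of stoppered_bottle, powder_bottle's own z axis and vertical above 0.6 rad).
It also fails if it takes over 118 s, if anything falls off the work surface, if the arm or the gripper's body presses on something with over 40 N, if the wrist force passes 120 N, or if a joint passes its speed limit or range.

ROBOT

A 6-joint arm with a two-finger parallel gripper is mounted at the origin on the work surface; the furniture and walls round the work are solid. World frame = base frame: x ahead of the robot, y to its left, z up, the work surface at z = 0. Lengths are in m, angles in degrees, forces in N, time in s.
With the tool pointing down it reaches from about 0.4 to 0.825 m from the base axis. Payload 7 kg.
Tool frame: the origin (TCP) lies between the finger pads; the fingertips stand ctrl.tip_extent ahead of it and the grasp point (between the pads) lies 2 mm behind it (ctrl.tip_extent is the distance from the TCP to the fingertips, in m); z points along the fingers, y is the direction in which the jaws open and shut (so a half turn about z gives the same grasp; the last joint's range is limited). The gripper opens to 88 mm and grips with 3 to 60 N. Pads are 19 mm wide; open, the fingers measure 130 mm over their backs; the gripper's body (78 mm by 193 mm) begins 47 mm behind the grasp point.
Start: joints at [88.299, 20.546, 0.682, 0, -70.136, -16.507], TCP at [0.211, 0.641, 0.244] pointing down, gripper open.
Joint ranges: [-176.03, 176.03], [-82.01, 121.73], [-58.28, 71.71], [-173.87, 95.51], [-174.79, -0.11], [-173.66, 173.66]. Speed limits (degrees/s): [136.94, 136.94, 172.46, 180, 180, 180].

INTERFACE

Orientations are given as [roll, pitch, yaw] about the fixed x, y, z axes, in that order (R = Rz(yaw) Ry(pitch) Rx(roll)).
In Python, from plant import ctrl gives the robot as it stands.
- The arm moves only by the shell command python3 -m handwheel 'ROWS' [OPENING]. ROWS is JSON, a list of rows, each a list of 6 numbers: the shift along the tool's x, y, z in m, then the turn, a rotation vector about the tool's x, y, z in rad. In form: [[dx, dy, dz, ax, ay, az], ...]. A call has 1 to 8 rows; each row is the pose to reach, as a shift and turn from the pose commanded when the call began, along the tool's axes at that moment; what a row does not reach only later rows make up. A row lasts 1/8 s, in which the tool goes at most 62.5 mm and 10.7 degrees, less where a joint would pass 70% of its speed; a pose out of reach is approached as far as the arm can. A call with a gripper value outside its range is refused whole. OPENING is the closure, from -1 (fully open) to 1 (shut), so that 0 is half open, set as the call begins (- or left out, the last holds). The fingers move at their own pace and stop on an object; the grip force is fixed at half the most. Time passes only in rows, so rows that repeat a pose let the fingers close. It gives the time, the measured TCP pose, the force and the opening at its end, in the units of the state.
- ctrl.get_obs(): the state, without advancing time (a new reading comes with each control period).
- ctrl.snapshot(name): name is "side" or "top"; returns a dict with "img" (480x640x3 uint8, blue, green, red), "fx", "fy", "cx", "cy" (pixels), "R" (3x3) and "t" (3): a world point X has camera coordinates R X + t. Camera axes: x right, y down, z forward; pixel columns grow to the right and rows downward; lengths in m; the calibration is good to about 2 mm. A picture is of the moment at which its call begins. There is no depth.
- ctrl.close_job(): hands the job in, once; it reports no verdict.
The state is a dict: "clock": time; "joint_pos": joint angles; "qvel": joint speeds; "tau": joint torques, N m; "tool_pos": TCP position; "orientation": TCP orientation; "force": force on the tool from outside, world axes, zero at the start; "moment": the same for the moment, N m; "opening": finger opening in m.
Only numpy, scipy, OpenCV 4.12 (cv2) and the standard library are available. Lean on these libraries where they do the work, as an engineer would, in place of code of your own. Each camera call takes 0.05 s, during which the arm holds its last target.

## Working session

There is one attempt and no reset: what is moved stays moved. The work goes in short steps, Python scripts to look and compute and a shell command to move; the robot and the scene stay as the last step left them, time stands still between calls to the robot, and variables do not carry over. Pictures are saved under pics/ and viewed, and the job is handed in when it is done.

```bash
mkdir -p pics; ls
python3 - <<'E'
from plant import ctrl
import cv2
print(ctrl.get_obs(), ctrl.tip_extent)
for n in("side","top"):
    s=ctrl.snapshot(n); cv2.imwrite(f"pics/{n}0.png",s["img"]); print(n,s["fx"],s["cx"],s["cy"],s["R"],s["t"])
E
```

```text
pics
{'clock': 0.0, 'joint_pos': array([ 8.82981021e+01,  2.05917633e+01,  6.35155025e-01, -1.93248379e-02,
       -7.01363806e+01, -1.65085611e+01]), 'qvel': array([-0.07604058, -0.06881502,  0.04664895, -0.07552864,  0.09108803,
       -0.1153442 ]), 'tau': array([-9.65349027e-04, -5.82712734e+01,  2.93055135e+01,  6.99697718e+00,
        6.87709486e-03, -1.58548964e-04]), 'tool_pos': array([0.21080868, 0.64076218, 0.24263196]), 'orientation': array([ 1.79905682e+02, -9.00823021e-03, -1.82170326e+01]), 'force': array([ 0.2370011 ,  0.17305269, -0.38118632]), 'moment': array([0.05746128, 0.01891473, 0.02191659]), 'opening': 0.08779617405943037} 0.017
side 575.1954225263996 314.60734586476093 242.0383107748663 [[ 0.8557349  -0.51733123 -0.00928331]
 [-0.23329421 -0.36976108 -0.89936119]
 [ 0.46183503  0.7717805  -0.43710784]] [-0.38582796  0.19876218  1.24447036]
top 494.2665543016449 325.86678843111036 242.92114359550095 [[ 0.02494744 -0.99958869 -0.01414485]
 [-0.99054627 -0.0228076  -0.13526977]
 [ 0.13489152  0.01738576 -0.99070783]] [0.06778462 0.50042354 0.95799761]
```

View pics/top0.png

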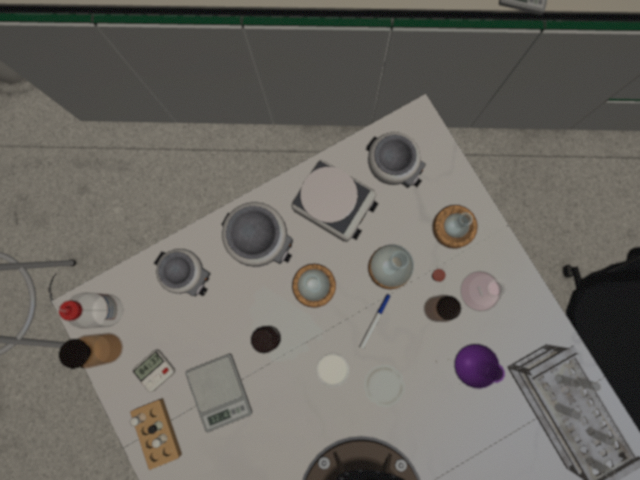

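View pics/side0.png

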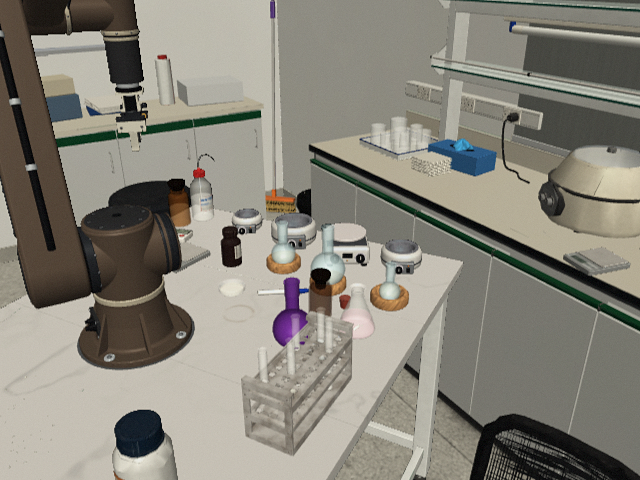

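```bash
cat > h.py <<'E'
import cv2, numpy as np
from plant import ctrl
def cam(n):
    s=ctrl.snapshot(n); s["R"]=np.array(s["R"]); s["t"]=np.array(s["t"]); return s
def ray(s,u,v):
    d=s["R"].T@np.array([(u-s["cx"])/s["fx"],(v-s["cy"])/s["fy"],1.]); return -s["R"].T@s["t"], d/np.linalg.norm(d)
def onz(s,u,v,z):
    c,d=ray(s,u,v); return c+d*(z-c[2])/d[2]
def proj(s,X):
    p=s["R"]@np.asarray(X)+s["t"]; return s["fx"]*p[0]/p[2]+s["cx"], s["fy"]*p[1]/p[2]+s["cy"]
def two(s1,p1,s2,p2):
    a,d=ray(s1,*p1); b,e=ray(s2,*p2)
    x=np.linalg.lstsq(np.c_[d,-e],b-a,rcond=None)[0]
    P,Q=a+x[0]*d,b+x[1]*e
    return (P+Q)/2, np.linalg.norm(P-Q)
E
python3 - <<'E'
from h import *
a=cv2.imread("pics/top0.png"); b=cv2.imread("pics/side0.png")
cv2.imwrite("pics/t1.png",cv2.resize(a[120:330,140:420],None,fx=2.8,fy=2.8,interpolation=cv2.INTER_CUBIC))
cv2.imwrite("pics/t2.png",cv2.resize(a[120:330,340:540],None,fx=2.8,fy=2.8,interpolation=cv2.INTER_CUBIC))
cv2.imwrite("pics/s1.png",cv2.resize(b[200:350,210:440],None,fx=3.4,fy=3.4,interpolation=cv2.INTER_CUBIC))
E
```

```text
(no output)
```

View pics/t1.png

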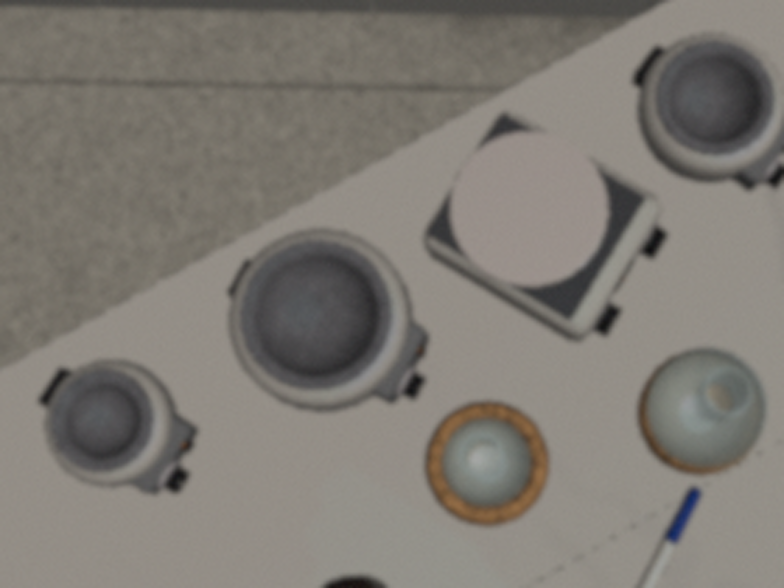

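View pics/t2.png

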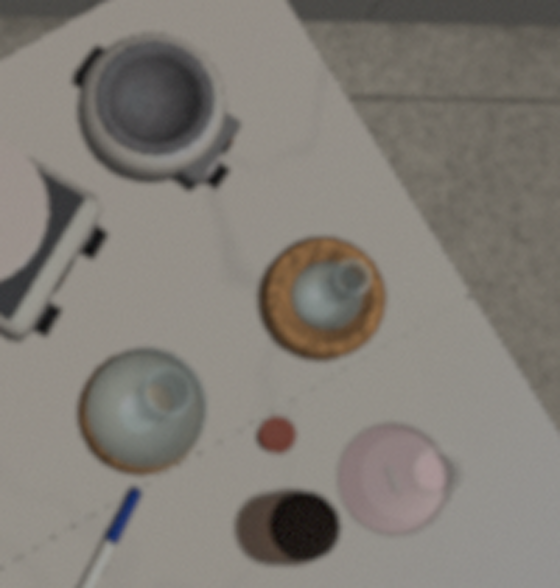

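View pics/s1.png

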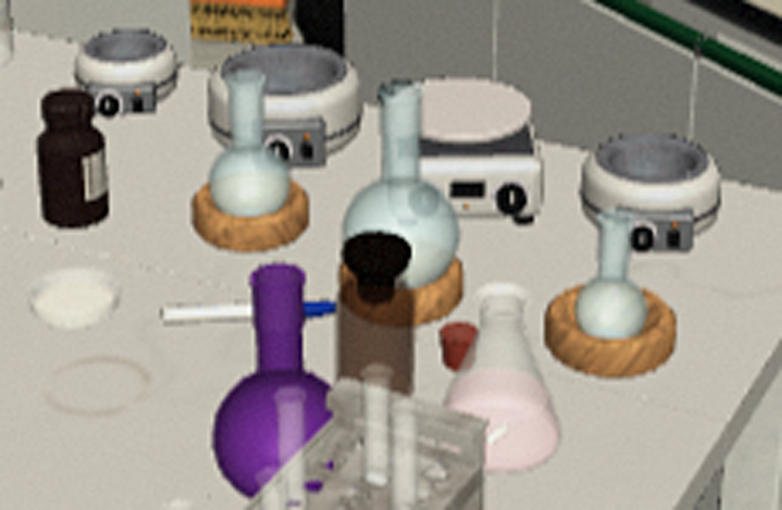

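The crops show these, in top-view pixels:
- **Mantles:** small (177,270), large (255,235), medium (395,157).
- **Hotplate:** plate at (329,194).
- **Flasks:** medium on a ring at (314,285), large (390,265), small (457,225), conical (481,291).
- **Look-alikes:** purple flask (478,366), which I won't touch; amber bottle (445,308) and dark powder bottle (265,339), both left alone; red cap (438,275).

The three clear glass flasks on cork rings match the description. Next I'll measure.

```bash
cat > m.py <<'E'
from h import *
s=cam("top"); img=s["img"]; hsv=cv2.cvtColor(img,cv2.COLOR_BGR2HSV); g=cv2.cvtColor(img,cv2.COLOR_BGR2GRAY)
vis=img.copy()
def biggest(mask,u,v,r):
    roi=np.zeros_like(mask); cv2.circle(roi,(u,v),r,255,-1); m=cv2.bitwise_and(mask,roi)
    m=cv2.morphologyEx(m,cv2.MORPH_OPEN,np.ones((3,3)))
    c=max(cv2.findContours(m,cv2.RETR_EXTERNAL,cv2.CHAIN_APPROX_NONE)[0],key=cv2.contourArea)
    return cv2.convexHull(c)
def circ_on(c,z):
    P=np.array([onz(s,*p[0],z)[:2] for p in c.astype(float)])
    cv2.drawContours(vis,[c],-1,(0,0,255),1)
    (e,ax,_)=cv2.fitEllipse((P*1000).astype(np.float32))
    return np.round(e,1),np.round(ax,1)
for n,u,v,r,z in(("small",178,270,22,.051),("large",255,235,33,.067),("medium",395,157,25,.057)):
    t,m=0,None
    m=((g<118)*255).astype(np.uint8)
    print(n,"bowl",circ_on(biggest(m,u,v,r),z), g[v,u])
cork=cv2.inRange(hsv,(5,90,60),(25,255,255))
for n,u,v,r in(("medium",314,285,28),("large",390,267,30),("small",456,227,28)):
    print(n,"ring",circ_on(biggest(cork,u,v,r),.022))
print("plate", [img[v,u] for u,v in((329,194),(320,180),(400,220))])
pl=((g>128)*255).astype(np.uint8)
print(circ_on(biggest(pl,329,195,29),.070))
cv2.imwrite("pics/vis_t.png",cv2.resize(vis[120:320,140:520],None,fx=2.1,fy=2.1,interpolation=cv2.INTER_NEAREST))
E
python3 m.py
```

```text
small bowl (array([438.4, 374.8]), array([75.3, 80.7])) 87
large bowl (array([513.5, 226.6]), array([110.3, 114.4])) 82
medium bowl (array([676.2, -49.6]), array([88.6, 98.1])) 84
medium ring (array([414.4, 102.5]), array([84.6, 85.5]))Traceback (most recent call last):
  File "m.py", line 20, in <module>
    print(n,"ring",circ_on(biggest(cork,u,v,r),.022))
                           ~~~~~~~^^^^^^^^^^^^
  File "m.py", line 7, in biggest
    c=max(cv2.findContours(m,cv2.RETR_EXTERNAL,cv2.CHAIN_APPROX_NONE)[0],key=cv2.contourArea)
ValueError: max() iterable argument is empty
```

Run:
```python
from h import *
i=cv2.imread("pics/top0.png"); g=cv2.cvtColor(i,cv2.COLOR_BGR2GRAY)
print(g[270,150:212]);print(g[242:300,178]);print(g[235,218:295]);print(g[157,362:428])
print(i[267,368:412].tolist()); print(i[194,295:365].tolist())
```

```text
[143 141 143 143 139 126 110  99  91  86  88  86  80  76  69  71  75  82
  83  87  89  88  88  86  88  88  91  87  86  86  85  84  83  80  78  73
  70  62  58  55  65  76  80  88 107 131 142 142 133 121 108  95  84  80
  78  84  95 112 126 136 141 141]
[143 142 144 143 141 136 119 104 104  97  87  83  82  81  76  68  67  69
  75  79  81  82  84  87  89  92  90  88  86  84  82  82  82  80  76  73
  69  63  60  54  52  59  71  75  78  88 110 127 130 126 116 117 131 140
 142 144 142 143]
[144 143 137 121 107 108 110 105  92  85  85  86  79  73  69  71  73  75
  75  79  81  87  86  86  88  86  88  87  87  84  87  86  87  88  87  84
  80  81  82  80  77  78  78  77  76  72  72  70  68  67  63  59  56  55
  50  47  56  67  78  84  92 111 129 140 142 137 125 108  92  92 106 122
 132 140 141 144 143]
[142 142 143 143 136 117  90  81  90 103 110 109  95  82  81  83  83  76
  76  78  83  85  86  86  85  88  88  89  87  85  84  82  85  84  82  78
  76  73  71  67  65  62  61  56  52  48  44  42  43  48  64  72  81  92
 118 136 139 136 135 136 142 143 143 143 143 143]
[[67, 77, 90], [47, 64, 83]
[... 1162 characters left out ...]
44, 152], [137, 143, 152], [137, 144, 152], [138, 144, 152], [138, 144, 151], [137, 144, 152], [139, 145, 153], [138, 144, 153], [137, 143, 152], [137, 142, 151], [138, 144, 153], [139, 144, 153], [138, 144, 153], [136, 142, 151], [138, 143, 152], [138, 144, 153], [138, 143, 152], [138, 144, 153], [140, 144, 154], [139, 144, 152], [138, 143, 153], [139, 144, 153], [139, 145, 154], [137, 142, 151], [139, 144, 153], [138, 144, 153], [138, 144, 152], [139, 144, 153], [138, 144, 152], [137, 143, 151], [138, 143, 153], [139, 145, 152], [138, 144, 152], [135, 142, 149], [122, 127, 134], [95, 98, 104], [66, 66, 68], [58, 56, 55], [56, 54, 53], [56, 52, 53], [58, 55, 56], [55, 54, 53], [56, 54, 55]]
```

```bash
cat > m2.py <<'E'
from h import *
s=cam("top"); q=cam("side"); img=s["img"]; hsv=cv2.cvtColor(img,cv2.COLOR_BGR2HSV); g=cv2.cvtColor(img,cv2.COLOR_BGR2GRAY)
print("camC",(-s["R"].T@s["t"]).round(3))
vis=cv2.resize(img,None,fx=2,fy=2)
def hull(mask,u,v,r):
    roi=np.zeros_like(mask); cv2.circle(roi,(u,v),r,255,-1); m=cv2.bitwise_and(mask,roi)
    return cv2.convexHull(np.vstack([c for c in cv2.findContours(m,cv2.RETR_EXTERNAL,cv2.CHAIN_APPROX_NONE)[0] if len(c)>8]))
def circ(c,z):
    P=np.array([onz(s,*p[0],z)[:2] for p in c.astype(float)])
    cv2.drawContours(vis,[c*2],-1,(0,0,255),1)
    e,ax,_=cv2.fitEllipse((P*1000).astype(np.float32)); return np.round(e,1),np.round(ax,1)
for n,u,v,r,z in(("small",176,269,17,.051),("large",255,234,26,.067),("medium",395,156,20,.057)):
    print(n,"bowl",circ(hull(((g<78)*255).astype(np.uint8),u,v,r),z))
b=img.astype(int); cork=(((b[...,2]-b[...,0])>28)*255).astype(np.uint8)
for n,u,v,r in(("medium",314,285,26),("large",390,267,27),("small",456,227,26)):
    print(n,"ring",circ(hull(cork,u,v,r),.022))
print("plate",circ(hull(((g>120)*255).astype(np.uint8),328,194,31),.070))
pk=(((b[...,2]-b[...,1])>13)&(g>100)).astype(np.uint8)*255
print("conical base",circ(hull(pk,480,291,24),.005))
for n,a,c in(("small",(465.4,218.6),(390.6,262.9)),("medium",(313.9,282.9),(282.6,222.1)),("large",(399.4,260.3),(327.6,225.9)),("con",(494.3,287.9),(357.1,285.6))):
    X,e=two(s,a,q,c); print(n,"lip",(X*1000).round(1),round(e*1000,1))
cv2.imwrite("pics/vis_t2.png",vis[260:660,280:1040])
E
python3 m2.py
```

```text
camC [0.365 0.063 1.018]
small bowl (array([435.8, 372.6]), array([58.7, 59.1]))
large bowl (array([511.8, 221. ]), array([91.2, 92.3]))
medium bowl (array([677.5, -57.2]), array([69.8, 71.8]))
medium ring (array([414.2, 102.2]), array([86.7, 87.6]))
large ring (array([442.6, -40.9]), array([55. , 74.7]))
small ring (array([ 541.2, -182.6]), array([86.7, 89.5]))
plate (array([595.1,  77.9]), array([114.4, 118.7]))
conical base (array([ 411.9, -234.9]), array([73.3, 74. ]))
small lip [ 542.5 -182.5  102.1] 2.3
medium lip [414.4  97.  129.6] 3.4
large lip [455.  -51.2 165.6] 3.6
con lip [ 414.2 -232.3  106.9] 3.1
```

View pics/vis_t2.png

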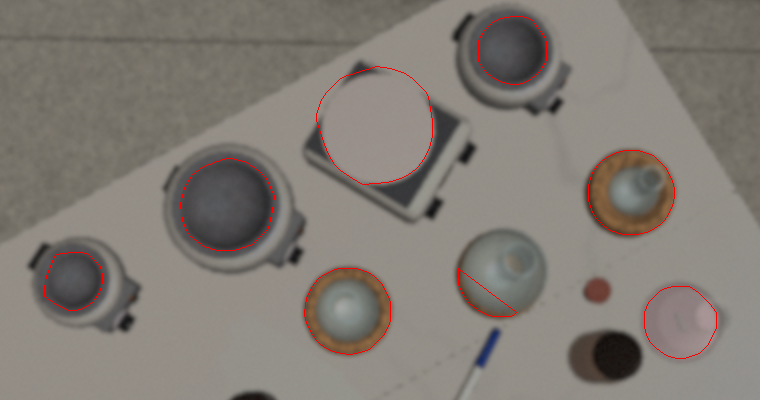

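Run:
```python
from h import *
s=cam("top");q=cam("side")
print("large bulb", onz(s,390.7,265.7,.051)*1000, onz(s,399.4,260.3,.164)*1000)
print("bottle cap", onz(s,448.3,307.5,.112)*1000,"powder",onz(s,265,339,.1)*1000)
import numpy as np
for n,C,h in(("small",(.541,-.1825),[.0,.03,.1]),("medium",(.414,.1015),[.04,.128]),("large",(.446,-.044),[.05,.164]),("con",(.413,-.234),[0,.106])):
    print(n,[np.round(proj(s,(*C,z))+proj(q,(*C,z)),1) for z in h])
# bowl small alt
g=cv2.cvtColor(s["img"],cv2.COLOR_BGR2GRAY)
m=np.zeros_like(g);cv2.circle(m,(176,269),20,255,-1);m=((g<76)&(m>0)).astype(np.uint8)*255
cs=cv2.findContours(m,cv2.RETR_EXTERNAL,cv2.CHAIN_APPROX_NONE)[0];print([len(c) for c in cs])
c=cv2.convexHull(max(cs,key=cv2.contourArea))
P=np.array([onz(s,*p[0],.051)[:2]*1000 for p in c.astype(float)],np.float32);print(cv2.fitEllipse(P),cv2.minEnclosingCircle(P))
```

```text
large bulb [454.32058477 -48.58400821  51.        ] [453.58897222 -50.56358442 164.        ]
bottle cap [ 375.20425608 -146.22374798  112.        ] powder [309.87914578 185.4948803  100.        ]
small [array([452.7, 227.9, 387.5, 301.5]), array([456.2, 225.4, 388.1, 290.6]), array([465.5, 219.1, 389.5, 264. ])]
medium [array([313.8, 284.8, 282.2, 253.1]), array([311.9, 282.2, 281. , 222.1])]
large [array([388.3, 269.9, 322.1, 269.3]), array([395.6, 264.6, 321.9, 226.4])]
con [array([478.6, 290.2, 355.2, 328.7]), array([495.5, 287.9, 356.3, 286.6])]
[130, 20]
((434.9540710449219, 371.47509765625), (54.27552032470703, 58.70990753173828), 51.05730438232422) ((435.4823913574219, 373.2393493652344), 30.00820541381836)
```

```bash
cat > d.py <<'E'
import sys
from h import *
from scipy.spatial.transform import Rotation as Ro
# usage: d.py x y z(mm) yaw
x,y,z,yaw=map(float,sys.argv[1:5])
o=ctrl.get_obs(); R=Ro.from_euler("xyz",o["orientation"],degrees=True)
T=Ro.from_euler("xyz",[180,0,yaw],degrees=True)
d=R.inv().apply(np.array([x,y,z])/1000-o["tool_pos"]); w=(R.inv()*T).as_rotvec()
print("t",round(o["clock"],2),"pos",(o["tool_pos"]*1000).round(1),"ori",o["orientation"].round(2),"open",round(o["opening"]*1000,1),"F",o["force"].round(2),"j",o["joint_pos"].round(0))
print("row",d.round(4).tolist()+w.round(4).tolist())
E
python3 d.py 541.5 -182.5 250 0
```

```text
t 0.35 pos [210.9 641.1 243.3] ori [179.98  -0.   -18.21] open 87.2 F [ 0.35  0.71 -0.89] j [ 88.  21.   1.  -0. -70. -17.]
row [0.5714, 0.679, -0.0064, 0.0004, 0.0, -0.3178]
```

```bash
python3 -m handwheel '[[0.571,0.679,-0.006,0,0,-0.318],[0.571,0.679,-0.006,0,0,-0.318],[0.571,0.679,-0.006,0,0,-0.318],[0.571,0.679,-0.006,0,0,-0.318],[0.571,0.679,-0.006,0,0,-0.318],[0.571,0.679,-0.006,0,0,-0.318],[0.571,0.679,-0.006,0,0,-0.318],[0.571,0.679,-0.006,0,0,-0.318]]' -0.2; python3 d.py 541.5 -182.5 250 0
```

```text
clock: 1.35
tool_pos: [0.3974, 0.1753, 0.2475]
orientation: [-179.9, -0.1, 0.1]
force: [0.9, 0.9, 0.5]
opening: 0.0522
t 1.35 pos [397.4 175.3 247.5] ori [-1.7994e+02 -6.0000e-02  6.0000e-02] open 52.2 F [0.92 0.9  0.47] j [ 50.  -3. -28.   0. -66.  40.]
row [0.1438, 0.358, -0.0027, -0.001, -0.0011, 0.001]
```

```bash
python3 -m handwheel '[[0.144,0.358,-0.003,0,0,0],[0.144,0.358,-0.003,0,0,0],[0.144,0.358,-0.003,0,0,0],[0.144,0.358,-0.003,0,0,0],[0.144,0.358,-0.003,0,0,0],[0.144,0.358,-0.003,0,0,0],[0.144,0.358,-0.003,0,0,0],[0.144,0.358,-0.003,0,0,0]]'; python3 d.py 541.5 -182.5 130 0
python3 - <<'E'
from h import *
for n in("top","side"):
    s=cam(n);cv2.imwrite(f"pics/{n}1.png",s["img"])
    print(proj(s,(.5415,-.1825,.1)))
E
```

```text
clock: 2.35
tool_pos: [0.5409, -0.1815, 0.2494]
orientation: [-180.0, 0.1, -0.1]
force: [-0.5, -0.6, -1.0]
opening: 0.0526
t 2.35 pos [ 540.9 -181.5  249.4] ori [-1.7999e+02  6.0000e-02 -1.0000e-01] open 52.6 F [-0.51 -0.64 -0.95] j [  1.  11. -12.  -0. -67.  89.]
row [0.0007, 0.001, 0.1194, -0.0002, 0.001, -0.0018]
(np.float64(465.45385704546146), np.float64(218.8027865845276))
(np.float64(389.7067856423219), np.float64(263.9830673575533))
```

View pics/side1.png

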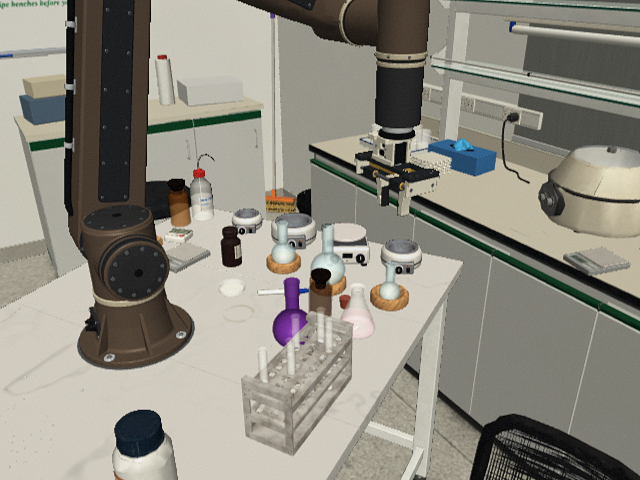

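The gripper is above the small flask (side view tips near (405,210), flask lip near (390,263)). I'll lower and check once before closing.

```bash
python3 -m handwheel '[[0.001,0.001,0.04,0,0.001,-0.002],[0.001,0.001,0.08,0,0.001,-0.002],[0.001,0.001,0.12,0,0.001,-0.002],[0.001,0.001,0.125,0,0.001,-0.002],[0.001,0.001,0.125,0,0.001,-0.002]]'; python3 d.py 541.5 -182.5 81 0
python3 - <<'E'
from h import *
s=cam("side");cv2.imwrite(f"pics/side2.png",cv2.resize(s["img"][180:330,300:480],None,fx=4,fy=4,interpolation=cv2.INTER_CUBIC))
E
```

```text
clock: 3.08
tool_pos: [0.5428, -0.1811, 0.1262]
orientation: [180.0, -0.1, 0.2]
force: [1.1, 0.3, 0.8]
opening: 0.0525
t 3.08 pos [ 542.8 -181.1  126.2] ori [ 1.7998e+02 -1.2000e-01  2.3000e-01] open 52.5 F [1.12 0.33 0.78] j [  1.  17. -21.   0. -52.  89.]
row [-0.0014, 0.0014, 0.0452, 0.0004, -0.0021, 0.0039]
```

View pics/side2.png

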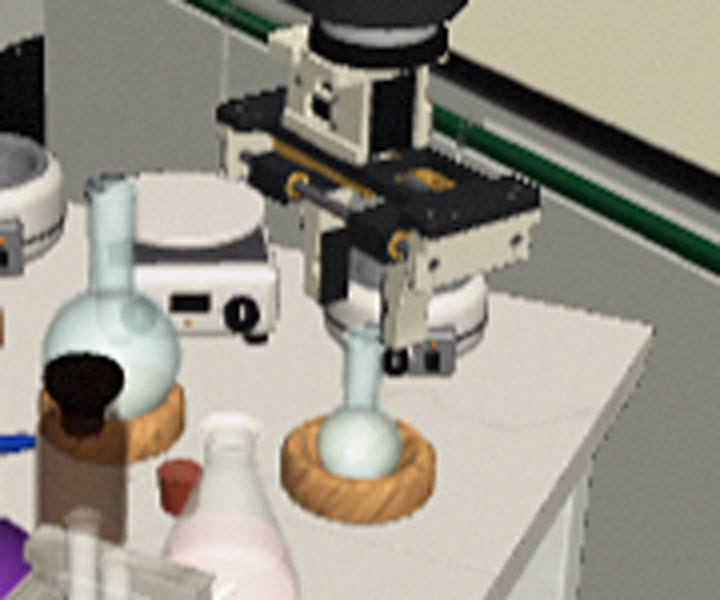

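```bash
python3 -m handwheel '[[-0.001,0.001,0.02,0,0,0],[-0.001,0.001,0.04,0,0,0],[-0.001,0.001,0.045,0,0,0],[-0.001,0.001,0.045,0,0,0]]'; python3 -m handwheel '[[0,0,0,0,0,0],[0,0,0,0,0,0],[0,0,0,0,0,0],[0,0,0,0,0,0],[0,0,0,0,0,0],[0,0,0,0,0,0]]' 1; python3 d.py 435.5 372 82 0
```

```text
clock: 3.62
tool_pos: [0.5419, -0.1829, 0.0811]
orientation: [180.0, -0.1, 0.1]
force: [0.2, 0.3, -0.6]
opening: 0.0523
clock: 4.38
tool_pos: [0.5413, -0.1829, 0.0801]
orientation: [180.0, -0.1, 0.1]
force: [0.0, -0.2, 2.7]
opening: 0.0222
t 4.38 pos [ 541.3 -182.9   80.1] ori [ 1.7999e+02 -7.0000e-02  1.3000e-01] open 22.2 F [ 0.05 -0.25  2.65] j [  1.  20. -24.   0. -46.  89.]
row [-0.1045, -0.5552, -0.0021, 0.0002, -0.0013, 0.0023]
```

```bash
python3 -m handwheel '[[0,0,-0.01,0,0,0],[0,0,-0.03,0,0,0],[0,0,-0.06,0,0,0],[0,0,-0.1,0,0,0],[0,0,-0.14,0,0,0],[0,0,-0.17,0,0,0],[0,0,-0.18,0,0,0],[0,0,-0.18,0,0,0]]'; python3 d.py 435.5 372 260 0
python3 - <<'E'
from h import *
s=cam("side");cv2.imwrite(f"pics/side3.png",cv2.resize(s["img"][130:330,300:500],None,fx=3,fy=3,interpolation=cv2.INTER_CUBIC))
E
```

```text
clock: 5.38
tool_pos: [0.5409, -0.1827, 0.2601]
orientation: [-180.0, -0.1, 0.1]
force: [0.2, 0.3, -0.2]
opening: 0.0227
t 5.38 pos [ 540.9 -182.7  260.1] ori [-1.7998e+02 -1.0000e-01  1.2000e-01] open 22.7 F [ 0.2   0.27 -0.21] j [  1.  10. -11.  -0. -68.  89.]
row [-0.1042, -0.555, 0.0001, -0.0004, -0.0017, 0.0021]
```

View pics/side3.png

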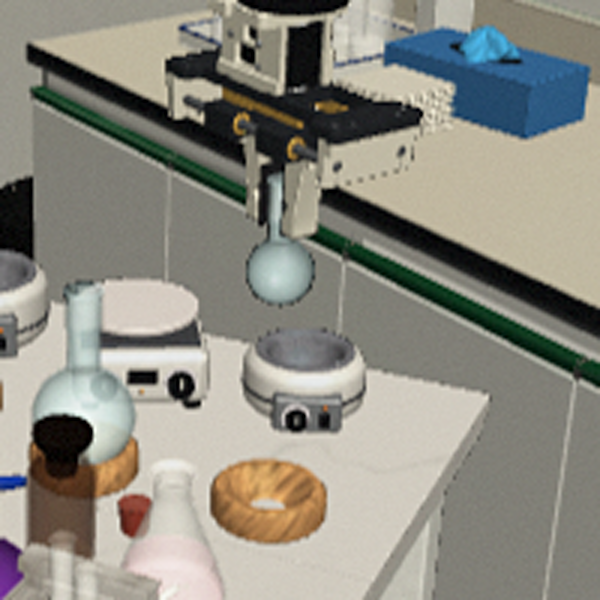

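```bash
python3 -c "
from h import *
q=cam('side')
for z in(.2,.205,.21,.215): print(z,proj(q,(.541,-.1827,z)))"
python3 -m handwheel '[[-0.006,-0.03,0,0,0,0],[-0.016,-0.085,0,0,0,0],[-0.027,-0.145,0,0,0,0],[-0.038,-0.205,0,0,0,0],[-0.05,-0.265,0,0,0,0],[-0.061,-0.325,0,0,0,0],[-0.072,-0.385,0,0,0,0],[-0.083,-0.44,0,0,0,0]]'; python3 d.py 435.5 372 260 0
```

```text
0.2 (np.float64(391.7535737035205), np.float64(223.96912826656927))
0.205 (np.float64(391.8658679206808), np.float64(221.8910964550691))
0.21 (np.float64(391.9785512275338), np.float64(219.80586444413478))
0.215 (np.float64(392.0916256498318), np.float64(217.71339474672482))
clock: 6.48
tool_pos: [0.4558, 0.2587, 0.2586]
orientation: [179.9, 0.0, 0.2]
force: [0.3, -0.0, -0.5]
opening: 0.0224
t 6.47 pos [455.8 258.7 258.6] ori [1.7991e+02 3.0000e-02 1.6000e-01] open 22.4 F [ 0.28 -0.02 -0.51] j [ 51.   6. -17.   0. -68.  39.]
row [-0.02, -0.1134, -0.0016, 0.0015, 0.0005, 0.0028]
```

```bash
python3 -m handwheel '[[-0.01,-0.055,0,0,0,0],[-0.018,-0.1,0,0,0,0],[-0.02,-0.113,0,0,0,0],[-0.02,-0.113,0.03,0,0,0],[-0.02,-0.113,0.07,0,0,0],[-0.02,-0.113,0.1,0,0,0],[-0.02,-0.113,0.11,0,0,0],[-0.02,-0.113,0.11,0,0,0]]'; python3 d.py 435.5 372 130 0
cat > look.py <<'E'
import sys
from h import *
X=np.array(list(map(float,sys.argv[1:4])))/1000; r=int(sys.argv[4]) if len(sys.argv)>4 else 50
o=[]
for n in("top","side"):
    s=cam(n); u,v=proj(s,X); c=cv2.copyMakeBorder(s["img"],100,100,100,100,cv2.BORDER_CONSTANT)[int(v)+100-r:int(v)+100+r,int(u)+100-r:int(u)+100+r]
    print(n,"crop x0,y0",int(u)-r,int(v)-r,"scale",400/(2*r)); o.append(cv2.resize(c,(400,400),interpolation=cv2.INTER_CUBIC))
import time; f=f"pics/L{int(time.time())}.png"; cv2.imwrite("pics/look.png",np.hstack(o)); cv2.imwrite(f,np.hstack(o)); print(f)
E
python3 look.py 435 372 60
```

```text
clock: 7.48
tool_pos: [0.437, 0.3693, 0.1494]
orientation: [179.9, -0.0, 0.1]
force: [-0.8, 1.2, -0.9]
opening: 0.0225
t 7.47 pos [437.  369.3 149.4] ori [ 1.7991e+02 -2.0000e-02  1.1000e-01] open 22.5 F [-0.76  1.17 -0.88] j [ 60.  16. -20.   0. -55.  30.]
row [-0.0015, -0.0027, 0.0194, 0.0015, -0.0004, 0.0019]
top crop x0,y0 125 220 scale 4.0
side crop x0,y0 194 160 scale 4.0
pics/L1796661094.png
```

View pics/look.png

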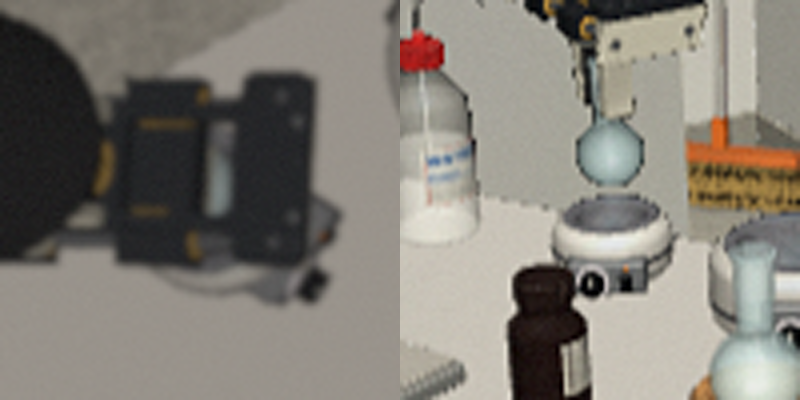

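```bash
python3 -c "
from h import *
q=cam('side')
for C in((.4355,.372),(.511,.2215),(.6775,-.057)):print(proj(q,(*C,.051)),proj(q,(*C,.067)))
print(proj(q,(.437,.3693,.149-.0505)))
b=cv2.imread('pics/side0.png')
cv2.imwrite('pics/sm.png',cv2.resize(b[195:285,225:325],None,fx=8,fy=6.6*8/6.6,interpolation=cv2.INTER_CUBIC)[:600])
cv2.imwrite('pics/sm2.png',cv2.resize(b[195:270,375:435],None,fx=8,fy=8,interpolation=cv2.INTER_CUBIC))
"
```

```text
(np.float64(245.30579885397322), np.float64(213.031189259053)) (np.float64(244.97111161454683), np.float64(208.05307191207555))
(np.float64(292.1486442986344), np.float64(225.0130326365653)) (np.float64(291.9991462342966), np.float64(219.8371226186048))
(np.float64(400.6108152714962), np.float64(248.17737778596248)) (np.float64(400.95853717676863), np.float64(242.6291812378465))
(np.float64(245.15939401608824), np.float64(198.31671138545198))
```

View pics/sm.png

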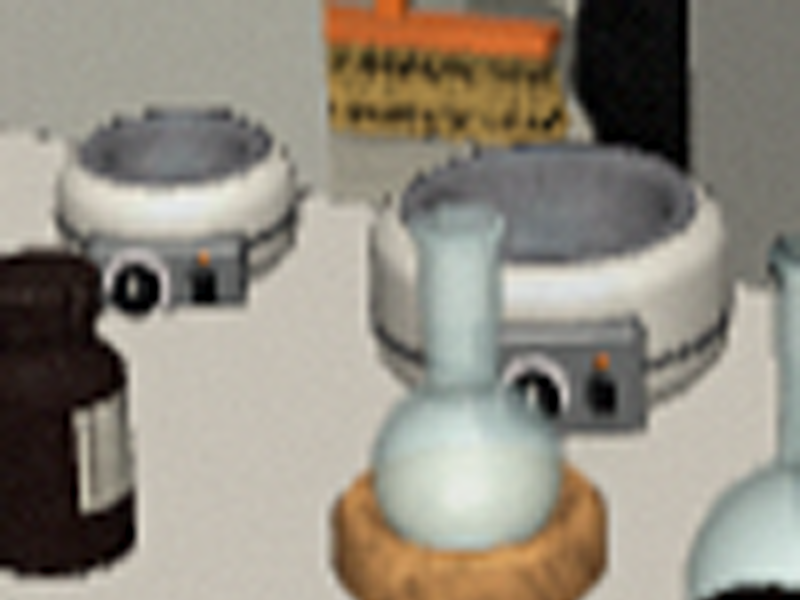

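View pics/sm2.png

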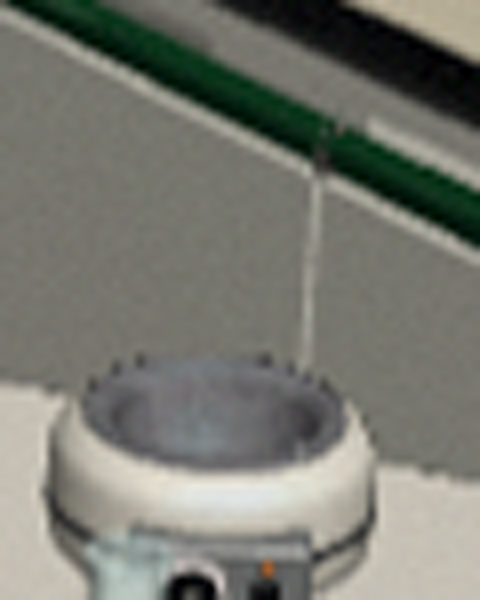

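```bash
python3 -m handwheel '[[0,-0.002,0.015,0.001,0,0.002],[0,-0.002,0.03,0.001,0,0.002],[0,-0.002,0.036,0.001,0,0.002],[0,-0.002,0.036,0.001,0,0.002],[0,-0.002,0.036,0.001,0,0.002]]'; python3 d.py 436.5 371 103 0; python3 look.py 435 372 60
```

```text
clock: 8.25
tool_pos: [0.4371, 0.3721, 0.114]
orientation: [-179.9, -0.1, 0.0]
force: [0.3, 0.2, -0.8]
opening: 0.0225
t 8.25 pos [437.1 372.1 114. ] ori [-1.7993e+02 -7.0000e-02  2.0000e-02] open 22.5 F [ 0.28  0.2  -0.78] j [ 60.  18. -22.   0. -50.  30.]
row [-0.0006, 0.0011, 0.011, -0.0011, -0.0013, 0.0004]
top crop x0,y0 125 220 scale 4.0
side crop x0,y0 194 160 scale 4.0
pics/L1796661135.png
```

View pics/look.png

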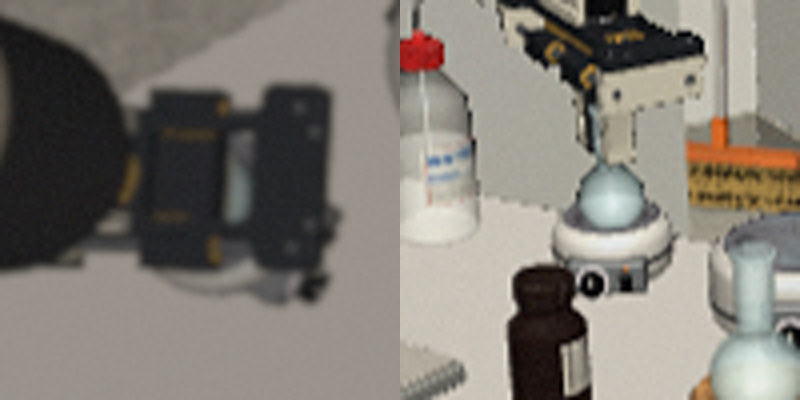

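```bash
python3 -m handwheel '[[0,0.001,0.003,0,0,0],[0,0.001,0.006,0,0,0],[0,0.001,0.009,0,0,0],[0,0.001,0.011,0,0,0],[0,0.001,0.011,0,0,0]]'; python3 d.py 436.5 371 103 0
```

```text
clock: 8.98
tool_pos: [0.4376, 0.3723, 0.1046]
orientation: [-179.8, -0.2, 0.1]
force: [-4.1, 1.0, 12.1]
opening: 0.0226
t 8.97 pos [437.6 372.3 104.6] ori [-1.798e+02 -1.700e-01  7.000e-02] open 22.6 F [-4.11  0.97 12.13] j [ 60.  18. -23.   0. -49.  30.]
row [-0.0011, 0.0013, 0.0016, -0.0035, -0.003, 0.0011]
```

```bash
python3 -m handwheel '[[-0.001,0,0,0,0,0],[-0.002,0,0,0,0,0],[-0.002,0,0,0,0,0]]'; python3 -m handwheel '[[0,0,0,0,0,0],[0,0,0,0,0,0]]' ; python3 d.py 436.5 371 103 0
```

```text
clock: 9.35
tool_pos: [0.4362, 0.3725, 0.1042]
orientation: [-179.8, -0.2, 0.1]
force: [1.6, 2.4, 5.9]
opening: 0.0224
clock: 9.6
tool_pos: [0.4362, 0.3725, 0.1042]
orientation: [-179.8, -0.2, 0.1]
force: [1.5, 1.8, 6.5]
opening: 0.0224
t 9.6 pos [436.2 372.5 104.2] ori [-1.7978e+02 -2.2000e-01  7.0000e-02] open 22.4 F [1.53 1.8  6.5 ] j [ 60.  18. -23.   0. -49.  30.]
row [0.0003, 0.0015, 0.0012, -0.0039, -0.0038, 0.0012]
```

```bash
python3 -m handwheel '[[0,0,0,0,0,0],[0,0,0,0,0,0],[0,0,0,0,0,0],[0,0,0,0,0,0]]' -0.2; python3 -m handwheel '[[0,0,-0.02,0,0,0],[0,0,-0.06,0,0,0],[0,0,-0.1,0,0,0],[0,0,-0.14,0,0,0],[0,0,-0.15,0,0,0]]'; python3 d.py 414 100 250 0; python3 look.py 435 372 80
```

```text
clock: 10.1
tool_pos: [0.4348, 0.3707, 0.1026]
orientation: [-180.0, -0.0, 0.0]
force: [0.2, 0.6, 0.2]
opening: 0.0517
clock: 10.72
tool_pos: [0.4355, 0.3716, 0.2559]
orientation: [-179.7, -0.2, 0.0]
force: [-0.3, -0.5, -0.1]
opening: 0.0523
t 10.72 pos [435.5 371.6 255.9] ori [-1.7973e+02 -2.2000e-01  3.0000e-02] open 52.3 F [-0.34 -0.48 -0.09] j [ 60.  10. -12.   0. -68.  30.]
row [-0.0217, 0.2716, 0.0045, -0.0047, -0.0038, 0.0005]
top crop x0,y0 121 219 scale 4.0
side crop x0,y0 194 154 scale 4.0
pics/L1796661169.png
```

View pics/look.png

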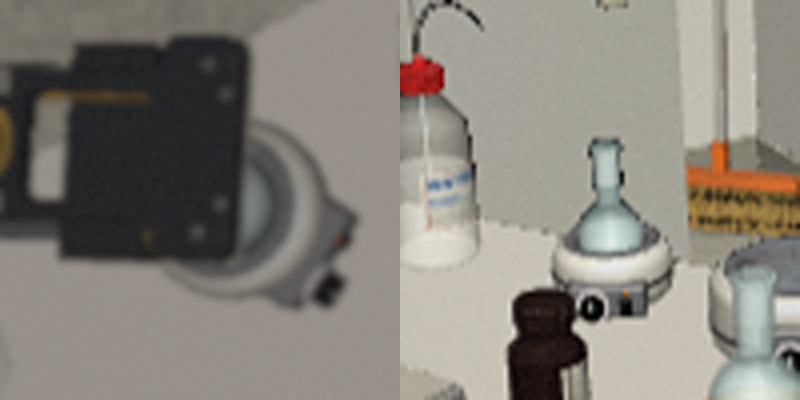

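```bash
python3 -m handwheel '[[-0.004,0.06,0.004,-0.005,-0.004,0],[-0.009,0.12,0.004,-0.005,-0.004,0],[-0.014,0.18,0.004,-0.005,-0.004,0],[-0.019,0.235,0.02,-0.005,-0.004,0],[-0.021,0.265,0.05,-0.005,-0.004,0],[-0.022,0.272,0.08,-0.005,-0.004,0],[-0.022,0.272,0.095,-0.005,-0.004,0],[-0.022,0.272,0.095,-0.005,-0.004,0]]'; python3 d.py 414 100 106 0; python3 look.py 414 100 130
```

```text
clock: 11.82
tool_pos: [0.4115, 0.0977, 0.1556]
orientation: [179.6, 0.4, -0.0]
force: [-1.1, 0.7, -0.1]
opening: 0.0522
t 11.82 pos [411.5  97.7 155.6] ori [ 1.7962e+02  3.9000e-01 -3.0000e-02] open 52.2 F [-1.12  0.7  -0.06] j [ 40.   1. -36.   0. -53.  50.]
row [0.0028, -0.0026, 0.0495, 0.0067, 0.0068, -0.0005]
top crop x0,y0 262 232 scale 4.0
side crop x0,y0 231 171 scale 4.0
pics/L1796661191.png
```

View pics/look.png

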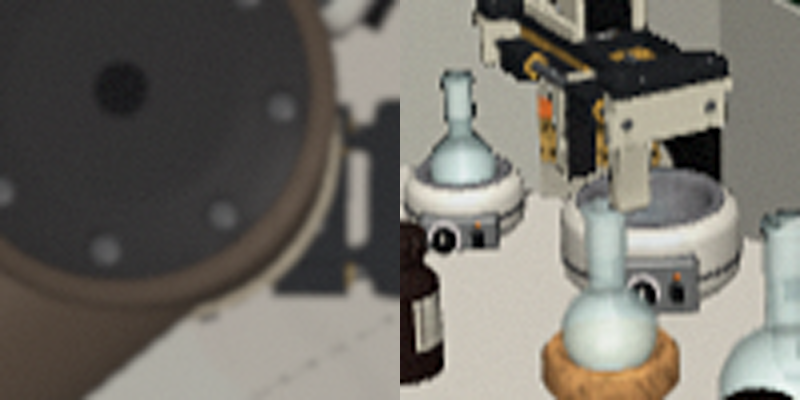

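```bash
python3 -m handwheel '[[0.003,-0.001,0.015,0.006,0.006,0],[0.003,-0.001,0.03,0.006,0.006,0],[0.003,-0.001,0.045,0.006,0.006,0],[0.003,-0.001,0.05,0.006,0.006,0],[0.003,-0.001,0.05,0.006,0.006,0]]'; python3 d.py 414 100 106 0; python3 look.py 414 100 100
```

```text
clock: 12.55
tool_pos: [0.4159, 0.0999, 0.1078]
orientation: [-179.9, -0.2, 0.0]
force: [0.9, -0.7, -0.2]
opening: 0.0525
t 12.55 pos [415.9  99.9 107.8] ori [-1.7989e+02 -1.8000e-01  3.0000e-02] open 52.5 F [ 0.91 -0.67 -0.24] j [ 40.   5. -40.   0. -45.  50.]
row [-0.0019, -0.0001, 0.0018, -0.002, -0.0031, 0.0006]
top crop x0,y0 263 233 scale 4.0
side crop x0,y0 231 182 scale 4.0
pics/L1796661208.png
```

View pics/look.png

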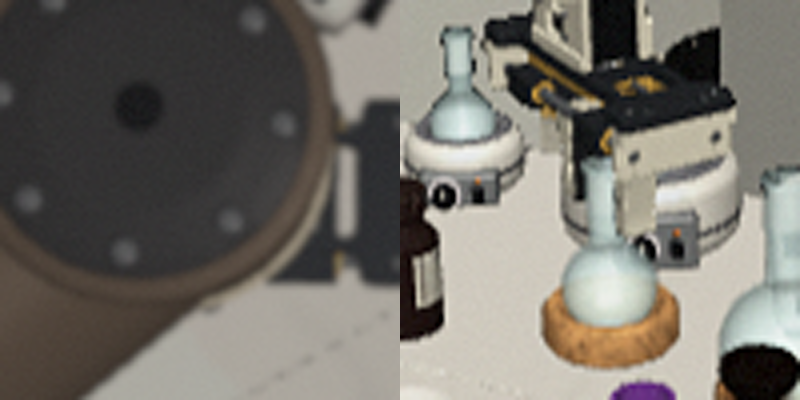

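Fingers straddle the medium neck; closing.

```bash
python3 -m handwheel '[[-0.001,0,0.001,0,0,0],[-0.001,0,0.001,0,0,0],[-0.001,0,0.001,0,0,0],[-0.001,0,0.001,0,0,0],[-0.001,0,0.001,0,0,0]]' 1; python3 d.py 414 100 108 0;  python3 -m handwheel '[[0,0,-0.01,0,0,0],[0,0,-0.03,0,0,0],[0,0,-0.06,0,0,0],[0,0,-0.09,0,0,0],[0,0,-0.105,0,0,0],[0,0,-0.11,0,0,0],[0,0,-0.11,0,0,0]]'; python3 d.py 677 -57 218 0; python3 look.py 414 100 170
```

```text
clock: 13.28
tool_pos: [0.4152, 0.1003, 0.1068]
orientation: [-179.8, -0.2, 0.0]
force: [-0.3, 4.3, 1.3]
opening: 0.0273
t 13.28 pos [415.2 100.3 106.8] ori [-1.7982e+02 -2.3000e-01  2.0000e-02] open 27.3 F [-0.31  4.3   1.3 ] j [ 40.   5. -40.   0. -44.  50.]
row [-0.0012, 0.0003, -0.0012, -0.0031, -0.004, 0.0003]
clock: 14.15
tool_pos: [0.4141, 0.0991, 0.2164]
orientation: [-179.9, -0.2, -0.0]
force: [-0.3, 0.1, -1.9]
opening: 0.0275
t 14.15 pos [414.1  99.1 216.4] ori [-1.799e+02 -1.500e-01 -0.000e+00] open 27.5 F [-0.27  0.15 -1.92] j [ 40.  -3. -31.   0. -61.  50.]
row [0.2629, 0.1561, -0.0012, -0.0018, -0.0026, -0.0]
top crop x0,y0 261 230 scale 4.0
side crop x0,y0 230 156 scale 4.0
pics/L1796661223.png
```

View pics/look.png

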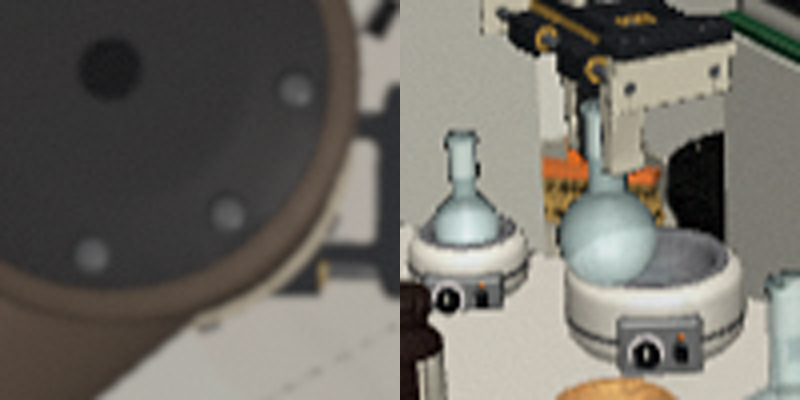

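```bash
python3 -c "
from h import *
q=cam('side')
for z in(.145,.15,.155,.16): print(z,proj(q,(.4145,.0995,z)))"
python3 -m handwheel '[[0.02,0.012,-0.001,0,0,0],[0.06,0.036,-0.001,0,0,0],[0.105,0.062,-0.001,0,0,0],[0.15,0.089,-0.001,0,0,0],[0.195,0.116,-0.001,0,0,0],[0.235,0.14,-0.001,0,0,0],[0.258,0.153,-0.001,0,0,0],[0.263,0.156,-0.001,0,0,0]]'; python3 d.py 677 -57 150 0
```

```text
0.145 (np.float64(281.2911546092353), np.float64(216.18713556155885))
0.15 (np.float64(281.2223890942438), np.float64(214.36072983533967))
0.155 (np.float64(281.1534155573541), np.float64(212.5287990667214))
0.16 (np.float64(281.0842330532089), np.float64(210.6913181470972))
clock: 15.3
tool_pos: [0.678, -0.0576, 0.2157]
orientation: [-179.9, 0.0, -0.1]
force: [-1.3, 0.7, -1.8]
opening: 0.0272
t 15.3 pos [678.  -57.6 215.7] ori [-1.7992e+02  1.0000e-02 -8.0000e-02] open 27.2 F [-1.26  0.67 -1.8 ] j [ 11.  22.  -1.  -0. -67.  78.]
row [-0.001, -0.0005, 0.0657, -0.0013, 0.0002, -0.0014]
```

```bash
python3 -m handwheel '[[-0.001,0,0.015,-0.001,0,-0.001],[-0.001,0,0.04,-0.001,0,-0.001],[-0.001,0,0.06,-0.001,0,-0.001],[-0.001,0,0.066,-0.001,0,-0.001],[-0.001,0,0.066,-0.001,0,-0.001]]'; python3 d.py 677 -57 129 0; python3 look.py 677 -57 80
```

```text
clock: 15.92
tool_pos: [0.6761, -0.0559, 0.1518]
orientation: [-180.0, -0.1, 0.1]
force: [1.7, -0.2, -0.7]
opening: 0.0276
t 15.93 pos [676.1 -55.9 151.8] ori [-1.7995e+02 -1.3000e-01  1.1000e-01] open 27.6 F [ 1.71 -0.18 -0.73] j [ 12.  24.  -6.  -0. -60.  78.]
row [0.0008, 0.0011, 0.0228, -0.0008, -0.0023, 0.002]
top crop x0,y0 347 101 scale 4.0
side crop x0,y0 351 188 scale 4.0
pics/L1796661262.png
```

View pics/look.png

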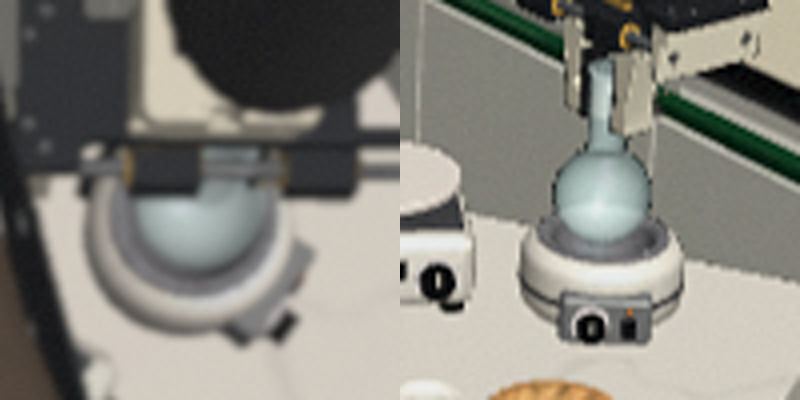

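```bash
python3 -m handwheel '[[0.001,0.001,0.005,0,0,0],[0.001,0.001,0.01,0,0,0],[0.001,0.001,0.015,0,0,0],[0.001,0.001,0.018,0,0,0],[0.001,0.001,0.02,0,0,0],[0.001,0.001,0.02,0,0,0]]'; python3 d.py 677 -57 129 0
```

```text
clock: 16.77
tool_pos: [0.6777, -0.0574, 0.1318]
orientation: [-179.9, -0.2, 0.1]
force: [-0.2, -0.3, -1.1]
opening: 0.0277
t 16.77 pos [677.7 -57.4 131.8] ori [-1.7995e+02 -1.6000e-01  7.0000e-02] open 27.7 F [-0.18 -0.29 -1.1 ] j [ 12.  26.  -7.  -0. -57.  79.]
row [-0.0007, -0.0004, 0.0028, -0.0009, -0.0027, 0.0012]
```

```bash
python3 -m handwheel '[[0,0,0.001,0,0,0],[0,0,0.002,0,0,0],[0,0,0.003,0,0,0],[0,0,0.003,0,0,0]]'; python3 d.py 677 -57 129 0
```

```text
clock: 17.27
tool_pos: [0.6777, -0.0574, 0.1289]
orientation: [-179.9, -0.2, 0.1]
force: [0.4, -0.1, -1.5]
opening: 0.0275
t 17.27 pos [677.7 -57.4 128.9] ori [-1.7994e+02 -1.6000e-01  7.0000e-02] open 27.5 F [ 0.36 -0.11 -1.49] j [ 12.  26.  -7.  -0. -57.  79.]
row [-0.0007, -0.0004, -0.0001, -0.001, -0.0029, 0.0012]
```

```bash
python3 -m handwheel '[[0,0,0.001,0,0,0],[0,0,0.002,0,0,0],[0,0,0.003,0,0,0],[0,0,0.003,0,0,0]]'; python3 d.py 677 -57 129 0
```

```text
clock: 17.77
tool_pos: [0.6791, -0.057, 0.1276]
orientation: [-179.9, -0.4, 0.1]
force: [-0.0, 0.9, 6.3]
opening: 0.0276
t 17.77 pos [679.1 -57.  127.6] ori [-1.7993e+02 -3.6000e-01  1.0000e-01] open 27.6 F [-0.01  0.9   6.34] j [ 12.  26.  -7.   0. -57.  79.]
row [-0.0021, -0.0001, -0.0014, -0.0012, -0.0063, 0.0018]
```

```bash
python3 -m handwheel '[[0,0,0,0,0,0],[0,0,0,0,0,0],[0,0,0,0,0,0],[0,0,0,0,0,0]]' -0.2; python3 -m handwheel '[[0,0,-0.02,0,0,0],[0,0,-0.06,0,0,0],[0,0,-0.1,0,0,0],[0,0,-0.12,0,0,0],[0,0,-0.12,0,0,0]]'; python3 d.py 454 -49.5 230 0; python3 look.py 677 -57 80
```

```text
clock: 18.27
tool_pos: [0.6776, -0.0574, 0.1257]
orientation: [-179.9, -0.1, 0.1]
force: [-0.2, -0.1, 0.5]
opening: 0.0521
clock: 18.9
tool_pos: [0.6782, -0.0574, 0.248]
orientation: [-179.9, -0.4, 0.1]
force: [0.2, 0.2, -0.4]
opening: 0.0524
t 18.9 pos [678.2 -57.4 248. ] ori [-1.7992e+02 -3.7000e-01  7.0000e-02] open 52.4 F [ 0.17  0.16 -0.35] j [ 12.  21.   2.  -0. -70.  79.]
row [-0.2243, -0.0082, 0.0166, -0.0014, -0.0065, 0.0012]
top crop x0,y0 347 101 scale 4.0
side crop x0,y0 351 188 scale 4.0
pics/L1796661364.png
```

View pics/look.png

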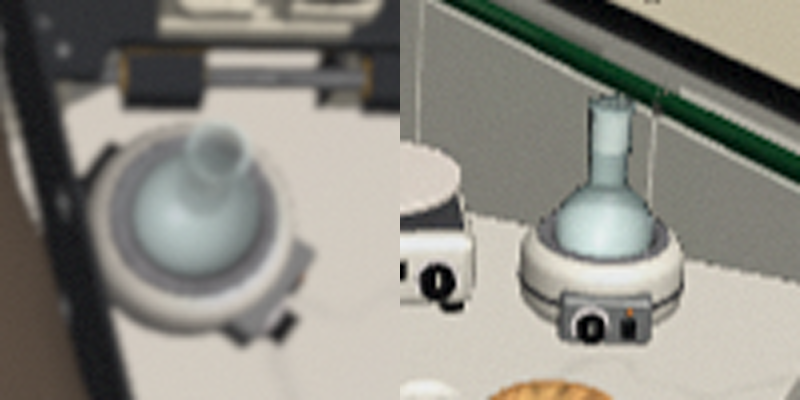

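Medium is seated and upright. Next is the large flask.

```bash
python3 -m handwheel '[[-0.06,-0.002,0.016,-0.001,-0.006,0.001],[-0.12,-0.005,0.016,-0.001,-0.006,0.001],[-0.18,-0.007,0.016,-0.001,-0.006,0.001],[-0.224,-0.008,0.016,-0.001,-0.006,0.001],[-0.224,-0.008,0.04,-0.001,-0.006,0.001],[-0.224,-0.008,0.05,-0.001,-0.006,0.001],[-0.224,-0.008,0.05,-0.001,-0.006,0.001]]'; python3 d.py 454 -49.5 127 0; python3 look.py 454 -50 165
```

```text
clock: 19.88
tool_pos: [0.4532, -0.0499, 0.1942]
orientation: [179.9, 0.3, 0.0]
force: [-0.1, 0.5, -0.1]
opening: 0.0527
t 19.88 pos [453.2 -49.9 194.2] ori [1.7995e+02 3.3000e-01 1.0000e-02] open 52.7 F [-0.07  0.47 -0.13] j [ 19.   2. -30.  -0. -58.  71.]
row [0.0012, -0.0004, 0.0672, 0.001, 0.0057, 0.0001]
top crop x0,y0 349 209 scale 4.0
side crop x0,y0 276 176 scale 4.0
pics/L1796661378.png
```

View pics/look.png

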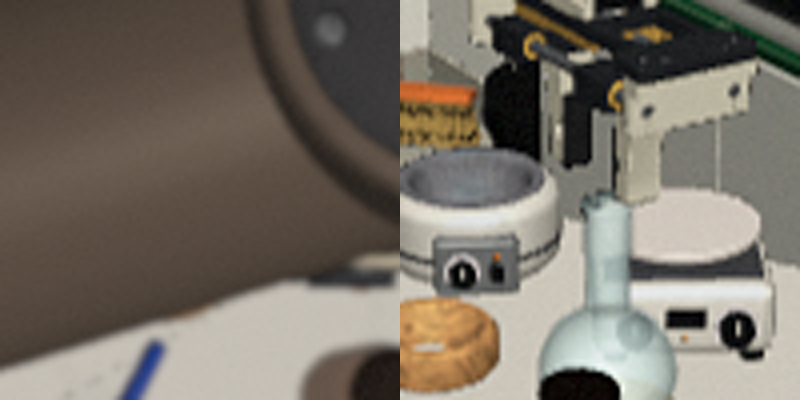

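```bash
python3 -m handwheel '[[0.001,0,0.02,0.001,0.005,0],[0.001,0,0.04,0.001,0.005,0],[0.001,0,0.06,0.001,0.005,0],[0.001,0,0.067,0.001,0.005,0],[0.001,0,0.067,0.001,0.005,0]]'; python3 -m handwheel '[[0,0,0,0,0,0],[0,0,0,0,0,0],[0,0,0,0,0,0],[0,0,0,0,0,0],[0,0,0,0,0,0]]' 1; python3 d.py 512 221 240 0; python3 -m handwheel '[[0,0,-0.01,0,0,0],[0,0,-0.03,0,0,0],[0,0,-0.06,0,0,0],[0,0,-0.09,0,0,0],[0,0,-0.105,0,0,0],[0,0,-0.11,0,0,0],[0,0,-0.11,0,0,0]]'; python3 d.py 512 221 236 0; python3 look.py 454 -50 180
```

```text
clock: 20.6
tool_pos: [0.4546, -0.0497, 0.1284]
orientation: [-180.0, -0.1, 0.0]
force: [-0.1, -0.1, 0.3]
opening: 0.0525
clock: 21.22
tool_pos: [0.4546, -0.0499, 0.1287]
orientation: [-180.0, -0.1, 0.0]
force: [-0.1, -3.1, 3.8]
opening: 0.0293
t 21.23 pos [454.6 -49.9 128.7] ori [-1.7997e+02 -1.5000e-01  3.0000e-02] open 29.3 F [-0.06 -3.07  3.78] j [ 19.   6. -35.   0. -48.  71.]
row [0.0578, -0.2709, -0.1109, -0.0006, -0.0026, 0.0005]
clock: 22.1
tool_pos: [0.4537, -0.0497, 0.2377]
orientation: [-179.9, -0.1, -0.0]
force: [-0.2, 0.2, -0.9]
opening: 0.0294
t 22.1 pos [453.7 -49.7 237.7] ori [-1.7993e+02 -7.0000e-02 -0.0000e+00] open 29.4 F [-0.16  0.17 -0.9 ] j [ 19.  -0. -26.  -0. -64.  71.]
row [0.0583, -0.2707, 0.0021, -0.0012, -0.0011, 0.0]
top crop x0,y0 350 209 scale 4.0
side crop x0,y0 276 170 scale 4.0
pics/L1796661404.png
```

View pics/look.png

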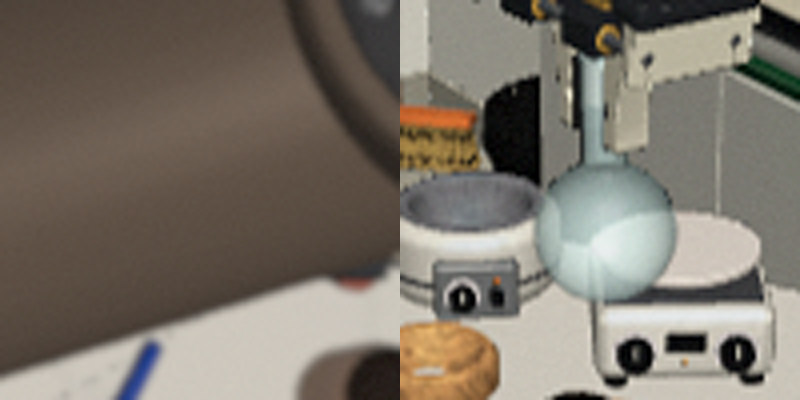

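```bash
python3 -c "
from h import *
q=cam('side')
for z in(.15,.155,.16,.165): print(z,proj(q,(.454,-.0498,z)))"
python3 -m handwheel '[[0.005,-0.02,0,0,0,0],[0.013,-0.06,0,0,0,0],[0.023,-0.105,0,0,0,0],[0.033,-0.15,0,0,0,0],[0.043,-0.195,0,0,0,0],[0.052,-0.24,0,0,0,0],[0.057,-0.265,0.001,0,0,0],[0.058,-0.271,0.002,0,0,0]]'; python3 d.py 512 221 180 0
```

```text
0.15 (np.float64(326.1297584401178), np.float64(231.96558451013715))
0.155 (np.float64(326.12863384615946), np.float64(230.03039191701603))
0.16 (np.float64(326.12750559950956), np.float64(228.08891380045193))
0.165 (np.float64(326.1263736823431), np.float64(226.14111948747447))
clock: 23.25
tool_pos: [0.5119, 0.2222, 0.2356]
orientation: [180.0, -0.0, 0.1]
force: [0.5, -0.4, -2.1]
opening: 0.0293
t 23.25 pos [511.9 222.2 235.6] ori [ 1.7999e+02 -3.0000e-02  8.0000e-02] open 29.3 F [ 0.46 -0.37 -2.13] j [ 44.  10. -15.   0. -65.  46.]
row [0.0, 0.0012, 0.0556, 0.0002, -0.0005, 0.0015]
```

```bash
python3 -m handwheel '[[0,0.001,0.015,0,0,0.001],[0,0.001,0.04,0,0,0.001],[0,0.001,0.06,0,0,0.001],[0,0.001,0.069,0,0,0.001],[0,0.001,0.069,0,0,0.001]]'; python3 d.py 512 221 148 0; python3 look.py 512 221 85
```

```text
clock: 23.88
tool_pos: [0.5119, 0.2193, 0.1671]
orientation: [180.0, -0.1, -0.1]
force: [-0.6, -0.1, -0.6]
opening: 0.0295
t 23.88 pos [511.9 219.3 167.1] ori [ 1.8e+02 -5.0e-02 -9.0e-02] open 29.5 F [-0.56 -0.08 -0.63] j [ 43.  13. -21.   0. -56.  47.]
row [0.0001, -0.0017, 0.0191, 0.0, -0.0009, -0.0016]
top crop x0,y0 201 180 scale 4.0
side crop x0,y0 242 163 scale 4.0
pics/L1796661430.png
```

View pics/look.png

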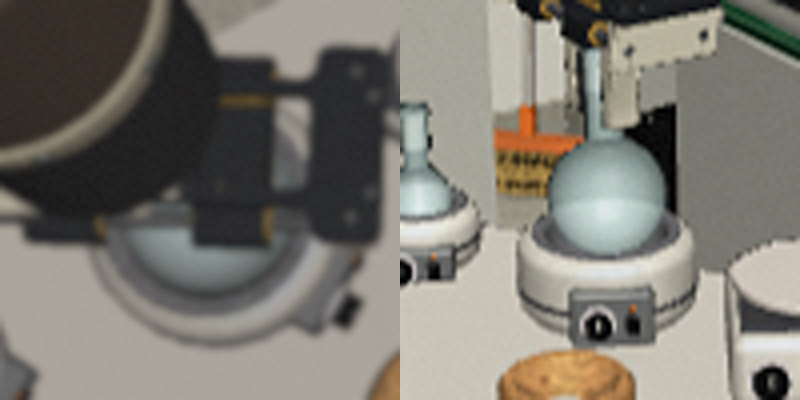

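```bash
python3 -m handwheel '[[0,-0.001,0.004,0,0,0],[0,-0.001,0.008,0,0,0],[0,-0.001,0.012,0,0,0],[0,-0.001,0.016,0,0,0],[0,-0.001,0.019,0,0,0],[0,-0.001,0.019,0,0,0]]'; python3 d.py 512 221 146 0
```

```text
clock: 24.72
tool_pos: [0.5124, 0.2215, 0.1486]
orientation: [-179.9, -0.1, -0.0]
force: [0.7, 0.3, -1.2]
opening: 0.0299
t 24.73 pos [512.4 221.5 148.6] ori [-1.7993e+02 -1.3000e-01 -4.0000e-02] open 29.9 F [ 0.67  0.33 -1.19] j [ 44.  14. -22.   0. -54.  46.]
row [-0.0004, 0.0005, 0.0026, -0.0012, -0.0022, -0.0008]
```

```bash
python3 -m handwheel '[[0,0,0.001,0,0,0],[0,0,0.002,0,0,0],[0,0,0.003,0,0,0],[0,0,0.003,0,0,0]]'; python3 d.py 512 221 146 0
```

```text
clock: 25.22
tool_pos: [0.5131, 0.222, 0.1473]
orientation: [-179.9, -0.2, -0.0]
force: [-2.3, 1.7, 9.1]
opening: 0.0294
t 25.23 pos [513.1 222.  147.3] ori [-1.7987e+02 -2.4000e-01 -1.0000e-02] open 29.4 F [-2.35  1.73  9.1 ] j [ 44.  14. -22.   0. -54.  46.]
row [-0.0011, 0.001, 0.0013, -0.0023, -0.0042, -0.0001]
```

```bash
python3 -m handwheel '[[-0.001,-0.001,0,0,0,0],[-0.001,-0.001,0,0,0,0],[-0.001,-0.001,0.001,0,0,0],[-0.001,-0.001,0.001,0,0,0]]'; python3 d.py 512 221 146 0;  python3 -m handwheel '[[0,0,0,0,0,0],[0,0,0,0,0,0],[0,0,0,0,0,0],[0,0,0,0,0,0]]' -0.2; python3 -m handwheel '[[0,0,-0.02,0,0,0],[0,0,-0.06,0,0,0],[0,0,-0.1,0,0,0],[0,0,-0.11,0,0,0],[0,0,-0.11,0,0,0]]'; python3 d.py 413 -234 240 -110; python3 look.py 512 221 85
```

```text
clock: 25.72
tool_pos: [0.5126, 0.2231, 0.1465]
orientation: [-179.9, -0.3, 0.0]
force: [-0.6, 1.3, 11.3]
opening: 0.0293
t 25.73 pos [512.6 223.1 146.5] ori [-179.85   -0.3     0.  ] open 29.3 F [-0.62  1.29 11.31] j [ 44.  14. -22.   0. -53.  46.]
row [-0.0006, 0.0021, 0.0005, -0.0026, -0.0052, 0.0001]
clock: 26.22
tool_pos: [0.511, 0.2221, 0.1444]
orientation: [-180.0, -0.1, -0.1]
force: [0.2, 1.1, -0.5]
opening: 0.0522
clock: 26.85
tool_pos: [0.511, 0.2223, 0.2549]
orientation: [-179.9, -0.1, -0.1]
force: [0.6, 0.1, -0.1]
opening: 0.0526
t 26.85 pos [511.  222.3 254.9] ori [-1.7989e+02 -1.4000e-01 -5.0000e-02] open 52.6 F [ 0.59  0.11 -0.09] j [ 44.   9. -14.   0. -67.  46.]
row [-0.0976, 0.4564, 0.0138, -0.0036, 0.0001, 1.919]
top crop x0,y0 201 180 scale 4.0
side crop x0,y0 242 163 scale 4.0
pics/L1796661485.png
```

View pics/look.png

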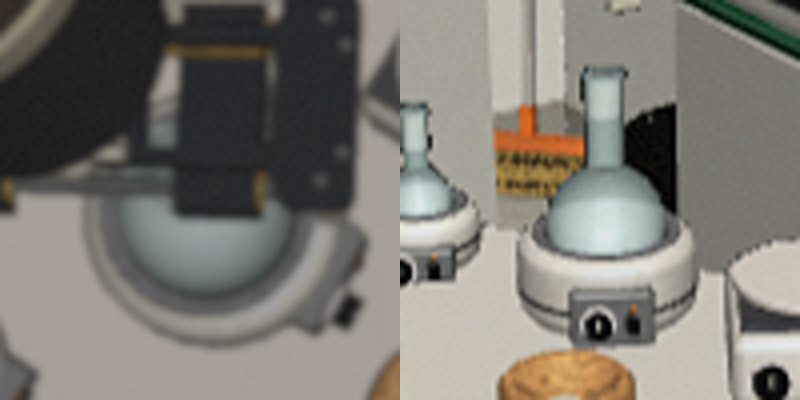

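```bash
python3 -m handwheel '[[-0.013,0.06,0.01,0,0,0],[-0.026,0.12,0.01,0,0,0],[-0.039,0.18,0.01,0,0,0],[-0.052,0.24,0.01,0,0,0],[-0.065,0.3,0.01,0,0,0],[-0.078,0.36,0.01,0,0,0],[-0.09,0.42,0.01,0,0,0],[-0.098,0.456,0.01,0,0,0]]';  python3 -c "
from h import *
s=cam('top')
print('purple',onz(s,497,372,.165),onz(s,476,365,.043))"; python3 d.py 413 -234 150 0
```

```text
clock: 27.95
tool_pos: [0.4111, -0.2358, 0.2427]
orientation: [-179.9, 0.0, -0.1]
force: [-0.2, 0.4, -0.3]
opening: 0.0528
purple [ 0.26952473 -0.21430714  0.165     ] [ 0.26792278 -0.214126    0.043     ]
t 28.0 pos [ 410.5 -237.8  242.5] ori [-1.7995e+02  9.0000e-02 -1.6000e-01] open 52.6 F [-0.37 -2.16  0.14] j [ -6.   1. -24.  -0. -65.  96.]
row [0.0026, -0.0037, 0.0925, -0.0008, 0.0015, -0.0028]
```

```bash
python3 -m handwheel '[[0.002,-0.001,0.02,0,0,-0.001],[0.002,-0.001,0.05,0,0,-0.001],[0.002,-0.001,0.08,0,0,-0.001],[0.002,-0.001,0.1,0,0,-0.001],[0.002,-0.001,0.105,0,0,-0.001],[0.002,-0.001,0.105,0,0,-0.001]]'; python3 d.py 413 -234 96 0; python3 look.py 413 -234 90
```

```text
clock: 28.75
tool_pos: [0.4147, -0.2326, 0.1387]
orientation: [-179.9, -0.0, 0.0]
force: [-0.2, 0.4, 0.3]
opening: 0.0524
t 28.75 pos [ 414.7 -232.6  138.7] ori [-1.7994e+02 -4.0000e-02  2.0000e-02] open 52.4 F [-0.2   0.44  0.31] j [ -6.   7. -32.  -0. -50.  96.]
row [-0.0017, 0.0015, 0.0427, -0.001, -0.0006, 0.0004]
top crop x0,y0 442 238 scale 4.0
side crop x0,y0 306 243 scale 4.0
pics/L1796661537.png
```

View pics/look.png

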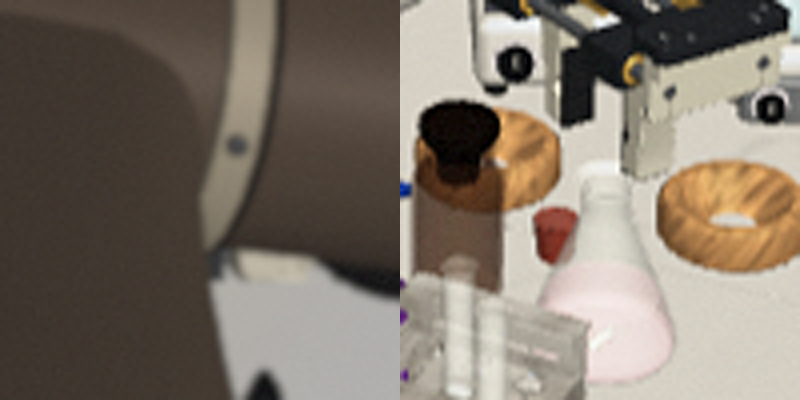

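```bash
python3 -m handwheel '[[-0.001,0.001,0.015,0,0,0],[-0.001,0.001,0.03,0,0,0],[-0.001,0.001,0.041,0,0,0],[-0.001,0.001,0.041,0,0,0]]'; python3 -m handwheel '[[0,0,0,0,0,0],[0,0,0,0,0,0],[0,0,0,0,0,0],[0,0,0,0,0,0],[0,0,0,0,0,0]]' 1; python3 d.py 413 -234 96 0; python3 look.py 413 -234 80
```

```text
clock: 29.35
tool_pos: [0.4138, -0.2335, 0.0979]
orientation: [-179.9, -0.1, 0.0]
force: [0.1, -0.7, -0.2]
opening: 0.0525
clock: 29.98
tool_pos: [0.4145, -0.2338, 0.0985]
orientation: [-180.0, -0.2, 0.0]
force: [-0.2, -1.4, 4.5]
opening: 0.0314
t 29.98 pos [ 414.5 -233.8   98.5] ori [-1.7997e+02 -1.7000e-01  3.0000e-02] open 31.4 F [-0.2  -1.4   4.54] j [ -6.  11. -35.  -0. -44.  96.]
row [-0.0015, 0.0002, 0.0025, -0.0005, -0.003, 0.0005]
top crop x0,y0 441 238 scale 4.0
side crop x0,y0 306 247 scale 4.0
pics/L1796661553.png
```

View pics/look.png

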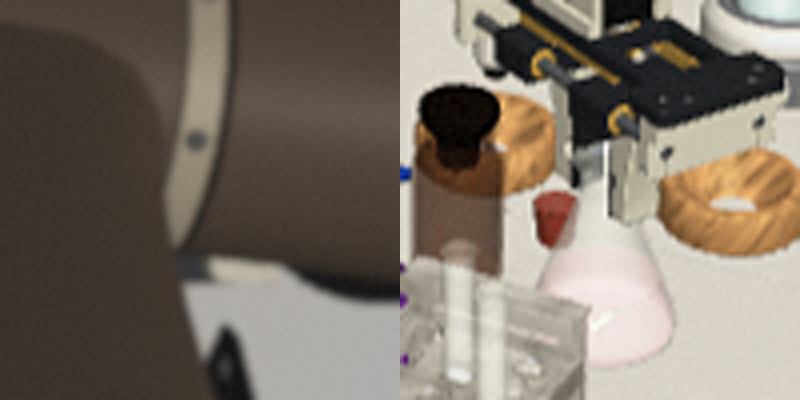

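```bash
python3 -m handwheel '[[0,0,-0.005,0,0,0],[0,0,-0.015,0,0,0],[0,0,-0.03,0,0,0],[0,0,-0.06,0,0,0],[0,0,-0.09,0,0,0],[0,0,-0.11,0,0,0],[0,0,-0.12,0,0,0],[0,0,-0.12,0,0,0]]'; python3 d.py 595 78 219 0; python3 look.py 413 -234 180; python3 -c "
from h import *
s=cam('top');print(onz(s,329.0,194.3,.07),onz(s,328.7,194.0,.07))"
```

```text
clock: 31.08
tool_pos: [0.4138, -0.2336, 0.2184]
orientation: [-179.9, -0.2, 0.0]
force: [-0.1, -0.0, -2.6]
opening: 0.0314
t 31.07 pos [ 413.8 -233.6  218.4] ori [-1.7993e+02 -1.6000e-01  1.0000e-02] open 31.4 F [-0.14 -0.01 -2.61] j [ -6.   2. -26.  -0. -61.  96.]
row [0.1813, -0.3116, 0.0003, -0.0011, -0.0029, 0.0001]
top crop x0,y0 459 235 scale 4.0
side crop x0,y0 307 205 scale 4.0
pics/L1796661570.png
[0.59019137 0.07540303 0.07      ] [0.59078058 0.07600596 0.07      ]
```

View pics/look.png

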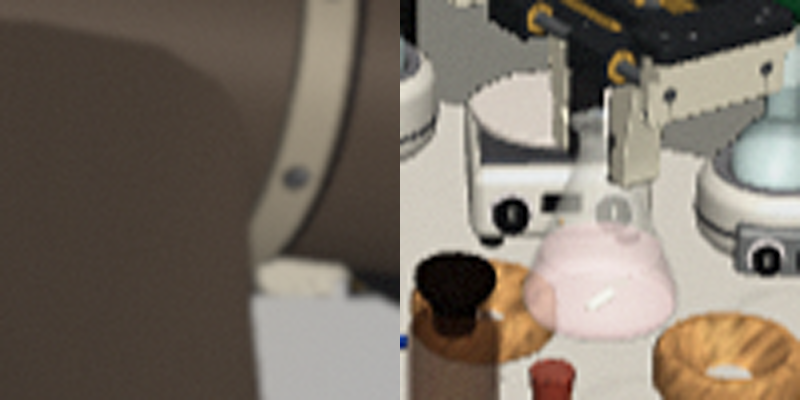

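```bash
python3 -m handwheel '[[0.015,-0.026,0,0,0,0],[0.04,-0.07,0,0,0,0],[0.07,-0.122,0,0,0,0],[0.1,-0.174,0,0,0,0],[0.13,-0.226,0,0,0,0],[0.158,-0.275,0,0,0,0],[0.173,-0.302,0,0,0,0],[0.178,-0.31,0,0,0,0]]'; python3 -m handwheel '[[0,0,0.01,0,0,0],[0,0,0.02,0,0,0],[0,0,0.025,0,0,0],[0,0,0.025,0,0,0]]';python3 d.py 592 76.5 172 0; python3 look.py 592 76 90
```

```text
clock: 32.22
tool_pos: [0.5919, 0.0777, 0.2173]
orientation: [-180.0, 0.0, 0.1]
force: [-0.4, -0.6, -2.6]
opening: 0.0316
clock: 32.72
tool_pos: [0.5913, 0.0756, 0.1934]
orientation: [-180.0, -0.1, -0.0]
force: [1.0, 0.4, -1.7]
opening: 0.0315
t 32.73 pos [591.3  75.6 193.4] ori [-1.7996e+02 -7.0000e-02 -4.0000e-02] open 31.5 F [ 1.05  0.44 -1.68] j [ 26.  15. -14.  -0. -61.  64.]
row [0.0007, -0.0009, 0.0214, -0.0007, -0.0013, -0.0006]
top crop x0,y0 278 140 scale 4.0
side crop x0,y0 294 173 scale 4.0
pics/L1796661589.png
```

View pics/look.png

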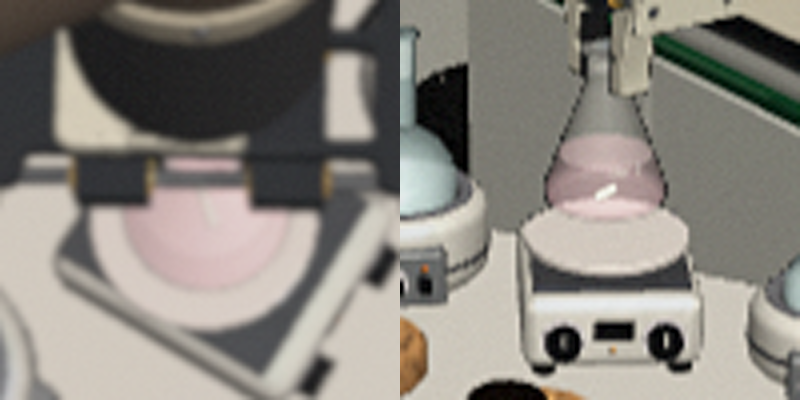

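```bash
python3 -m handwheel '[[0,-0.001,0.006,0,0,0],[0,-0.001,0.012,0,0,0],[0,-0.001,0.018,0,0,0],[0,-0.001,0.021,0,0,0],[0,-0.001,0.023,0,0,0],[0,-0.001,0.024,0,0,0],[0,-0.001,0.024,0,0,0]]';python3 d.py 592 76.5 168 0
```

```text
clock: 33.7
tool_pos: [0.5918, 0.0774, 0.1698]
orientation: [-179.9, -0.1, 0.0]
force: [1.1, 0.5, -2.2]
opening: 0.0317
t 33.7 pos [591.8  77.4 169.8] ori [-1.7994e+02 -1.2000e-01  1.0000e-02] open 31.7 F [ 1.12  0.47 -2.2 ] j [ 26.  16. -15.  -0. -58.  64.]
row [0.0002, 0.0009, 0.0018, -0.001, -0.0021, 0.0002]
```

```bash
python3 -m handwheel '[[0,0,0.001,0,0,0],[0,0,0.002,0,0,0],[0,0,0.002,0,0,0],[0,0,0.002,0,0,0]]';python3 d.py 592 76.5 168 0
```

```text
clock: 34.2
tool_pos: [0.5923, 0.0774, 0.1685]
orientation: [-179.9, -0.2, 0.0]
force: [-0.2, -1.7, 5.4]
opening: 0.0315
t 34.2 pos [592.3  77.4 168.5] ori [-1.7994e+02 -1.9000e-01  3.0000e-02] open 31.5 F [-0.16 -1.65  5.41] j [ 26.  17. -16.   0. -58.  64.]
row [-0.0003, 0.0009, 0.0005, -0.001, -0.0033, 0.0005]
```

Contact with the plate is at the expected height. I'll release, lift clear, then move the arm away for an unobstructed look.

```bash
python3 -m handwheel '[[0,0,0,0,0,0],[0,0,0,0,0,0],[0,0,0,0,0,0],[0,0,0,0,0,0]]' -0.2; python3 -m handwheel '[[0,0,-0.02,0,0,0],[0,0,-0.06,0,0,0],[0,0,-0.1,0,0,0],[0,0,-0.14,0,0,0],[0,0,-0.14,0,0,0]]'; python3 -m handwheel '[[-0.02,-0.06,0,0,0,0],[-0.05,-0.12,0,0,0,0],[-0.08,-0.18,0,0,0,0],[-0.1,-0.24,0,0,0,0],[-0.13,-0.3,0,0,0,0],[-0.17,-0.35,0,0,0,0],[-0.2,-0.4,0,0,0,0],[-0.22,-0.44,0,0,0,0]]'; python3 -m handwheel '[[-0.05,-0.03,0,0,0,0],[-0.1,-0.05,0,0,0,0],[-0.1,-0.05,0,0,0,0]]'
cat > fin.py <<'E'
from h import *
for n in("top","side"):
    s=cam(n); cv2.imwrite(f"pics/{n}_fin.png",s["img"])
    r=(130,330,140,520) if n=="top" else (180,340,200,460)
    f=2 if n=="top" else 3
    cv2.imwrite(f"pics/{n}_finc.png",cv2.resize(s["img"][r[0]:r[1],r[2]:r[3]],None,fx=f,fy=f,interpolation=cv2.INTER_CUBIC))
E
python3 fin.py
```

```text
clock: 34.7
tool_pos: [0.5917, 0.0775, 0.1675]
orientation: [-179.9, -0.1, 0.0]
force: [-0.3, -0.7, -0.1]
opening: 0.0527
clock: 35.33
tool_pos: [0.5929, 0.0776, 0.3115]
orientation: [-179.8, -0.5, 0.0]
force: [0.3, -0.0, -1.1]
opening: 0.0525
clock: 36.33
tool_pos: [0.3696, 0.5187, 0.3071]
orientation: [-180.0, -0.1, 0.1]
force: [1.1, 1.1, 0.3]
opening: 0.0525
clock: 36.7
tool_pos: [0.268, 0.5685, 0.3064]
orientation: [180.0, -0.1, 0.3]
force: [0.8, 0.1, -0.3]
opening: 0.0523
```

View pics/top_finc.png

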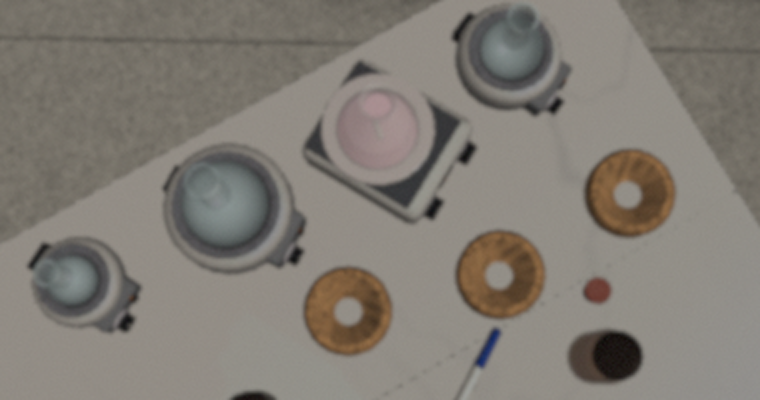

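View pics/side_finc.png

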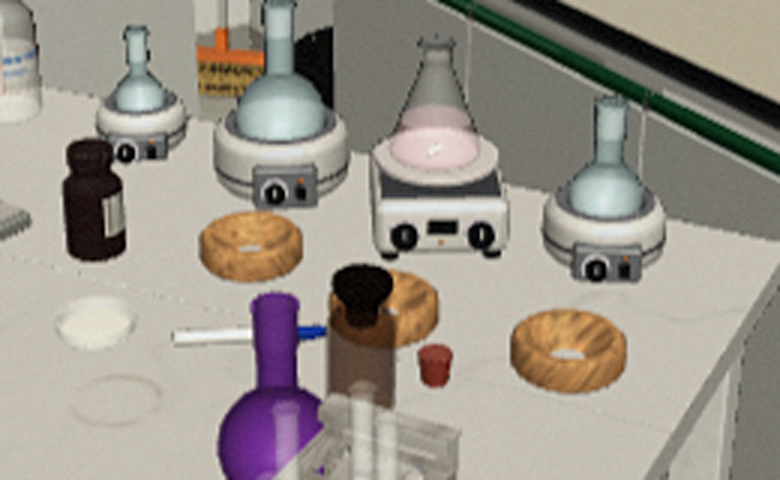

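```bash
python3 -c "
from h import *
s=cam('top');q=cam('side')
for n,C,z,a,b in(('small',(.4355,.372),.124,(165.5,266.5),(245.3,190.3)),('large',(.5115,.2215),.183,(243.5,220.5),(293.3,181.7)),('medium',(.6775,-.057),.148,(400.5,139),(403.7,213.7))):
    X,e=two(s,a,q,b); print(n,(X*1000).round(1),round(e*1000,1),np.round(proj(s,(*C,z))+proj(q,(*C,z)),1))
print('con base',onz(s,328.5,195,.073)*1000,ctrl.get_obs()['clock'])"
```

```text
small [437.5 368.8 123.7] 2.5 [163.9 267.  243.8 190. ]
large [515.8 219.6 180.3] 2.8 [242.4 221.9 291.  180.9]
medium [680.1 -54.9 146. ] 3.7 [402.4 139.1 402.8 213.7]
con base [588.05709826  76.3058283   73.        ] 36.9
```

The lip heights and positions match seated, upright flasks to within a few mm. Handing in.

```bash
python3 -c "
from plant import ctrl
print(ctrl.close_job())"
```

```text
the job is handed in; nothing more can be done
None
```

I seated the small, medium and large flasks in their matching mantles and stood the conical flask on the stirring hotplate, then handed the job in at about 37 s. The hand-in gave no verdict. I never touched the amber bottle, the powder bottle or the purple look-alike, and no flask dropped or tipped.

- **Round flasks:** each one met its bowl with 6–12 N of upward force before I let go. In the last pictures all three stand upright, with lips at 124, 146 and 180 mm (small, medium, large), against 124, 148 and 183 mm expected when seated. Measured from the two views, each lip lies within about 5 mm of its bowl axis.
- **Conical flask:** it touched the plate at the expected height (TCP 168.5 mm) and stands upright, a few mm from the plate centre.
- **Disagreements:**
  - The first ellipse fit of the plate had caught some of the white housing and put the centre about 4–5 mm off, so I used the centre measured from the close crop.
  - The side camera read about 1–1.5 px too far right throughout, and the two views disagreed by 2–4 mm. That is within the margins for this job.

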